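# Sort jars, clips and a spacer block into their outline trays

## Robot

A 6-joint arm with a two-finger parallel gripper is mounted at the origin on a cart in front of the work surface, level with it; the furniture and walls round the work are solid. World frame = base frame: x ahead of the robot, y to its left, z up, the work surface at z = 0. Lengths are in m, angles in degrees, forces in N, time in s.
With the tool pointing down it reaches from about 0.375 to 0.9 m from the base axis. Payload 3.1 kg.
Tool frame: the origin (TCP) lies between the finger pads; the fingertips stand 11 mm ahead of it and the grasp point (between the pads) lies 8 mm behind it; z points along the fingers, y is the direction in which the jaws open and shut (so a half turn about z gives the same grasp; the last joint's range is limited). The gripper opens to 87 mm and grips with 3 to 60 N. Pads are 19 mm wide; open, the fingers measure 117 mm over their backs; the gripper's body (75 mm by 190 mm) begins 51 mm behind the grasp point.
Start: joints at [54.918, 30.224, 82.088, -0, 67.689, -10.227], TCP at [0.263, 0.567, 0.234] pointing down, gripper open.
Joint ranges: [-176.69, 176.69], [-43.24, 126.21], [12.49, 139.97], [-82, 262], [0, 151.66], [-163.58, 163.58]. Speed limits (degrees/s): [159.86, 159.86, 180, 180, 180, 180].

## Interface

Orientations are given as a 3x3 rotation matrix whose columns are the frame's x, y, z axes.
In Python, from rig import bot, vision gives the robot as it stands. The module is installed in compiled form; this text tells all that it offers.
- The arm moves only by the tool jog_arm, never from a script. Its argument "rows" is a list of rows, each an object with "dp": the shift along the tool's x, y, z in mm, a list of three; "turn": the turn, a rotation vector about the tool's x, y, z in degrees, a list of three; "grip": the opening, from 0 (shut) to 1 (fully open). A call has 1 to 10 rows; each row is the pose to reach, as a shift and turn from the pose commanded when the call began, along the tool's axes at that moment; what a row does not reach only later rows make up. A row lasts 1/10 s, in which the tool goes at most 50 mm and 8.59 degrees, less where a joint would pass 70% of its speed; a pose out of reach is approached as far as the arm can. A call with a gripper value outside its range is refused whole. The fingers move at their own pace and stop on an object; the grip force is fixed at half the most. Time passes only in rows, so rows that repeat a pose let the fingers close. It gives the time, the measured TCP pose, the force and the opening at its end, in the units of the state.
- bot.read_state(): the state, without advancing time (a new reading comes with each control period).
- vision.capture(name): name is "side" or "top" or "wrist"; returns (picture, depth): 420x560x3 uint8, red, green, blue; 420x560 float32, m along the optical axis (not along the pixel's ray), 0 where there is no reading.
- vision.camera_info(name): a dict with "vertical_fov" (degrees; the focal length in pixels is half the picture's height over the tangent of half this angle, whatever the lens; pixels are square), "cx", "cy" (the principal point, pixels), "k1" (the pictures are not rectified: a ray, as slopes to the right and down, at radius r is drawn at 1 + k1 r^2 times it, then the intrinsics apply), "position" and "rotation" of the camera in the world. Camera axes: x right, y down, z forward; pixel columns grow to the right and rows downward; lengths in m; the calibration is good to about 2 mm. A picture is of the moment at which its call begins: read the wrist's pose just before it. camera_info takes no time and is no camera call; for the wrist camera it gives the pose at the moment of the call.
- bot.hand_in(): hands the job in, once; it reports no verdict.
The state is a dict: "time_s": time; "joint_positions": joint angles; "qvel": joint speeds; "tau": joint torques, N m; "position": TCP position; "tcp_rot": TCP orientation; "force": force on the tool from outside, world axes, zero at the start; "moment": the same for the moment, N m; "opening": opening from 0.0 (shut) to 1.0 (fully open).
Only numpy, scipy, OpenCV 4.12 (cv2) and the standard library are available. Lean on these libraries where they do the work, as an engineer would, in place of code of your own. Each camera call takes 0.05 s, during which the arm holds its last target.

## Task

Sort the two jars, two binder clips and wooden block lying mixed on the right of the bench into the three white trays in front of the power supply: each tray has grey outlines on its floor that show what belongs in it. Stand one paint jar upright on each of the two discs, lay one binder clip flat on each of the two small rectangles, along it, and lay the wooden block flat on the large rectangle, along it. Centre each thing well on its outline and leave everything standing or lying at rest.

Things in the scene. Friction and masses are not known exactly. Their poses are not given: they have to be found in the camera images.
- jar_1_mid (a point): dark glass paint jar with screw cap, standing upright, body 48 mm diameter, 66 mm high (cap, from 56 mm up, 42 mm wide), about 0.11 kg; the point is its centre, 33 mm above its underside. Its z axis is the jar's axis. The two jars are alike and may be exchanged.
- jar_2_mid (a point): dark glass paint jar with screw cap, standing upright, body 48 mm diameter, 66 mm high (cap, from 56 mm up, 42 mm wide), about 0.11 kg; the point is its centre, 33 mm above its underside. Its z axis is the jar's axis. The two jars are alike and may be exchanged.
- clip_1_mid (a point): black binder clip with wire handles lying flat; over the handles it is 46 mm long (its y axis); the solid black body in the middle, by which it is gripped across its x axis, is 20 mm (x) by 16 mm (y) and 13 mm high; about 0.02 kg; the point is its centre, 6.5 mm above its underside. The two clips are alike and may be exchanged.
- clip_2_mid (a point): black binder clip with wire handles lying flat; over the handles it is 46 mm long (its y axis); the solid black body in the middle, by which it is gripped across its x axis, is 20 mm (x) by 16 mm (y) and 13 mm high; about 0.02 kg; the point is its centre, 6.5 mm above its underside. The two clips are alike and may be exchanged.
- block_mid (a point): plain hardwood spacer block, 40 mm (its x axis) by 85 mm (its y axis), 34 mm high, lying flat, about 0.075 kg; the point is its centre, 17 mm above its underside.
- jar_tray: fixed white tray, 134 (x) by 104 mm (y), walls 14 mm high (rounded bead 2 mm over that) and 3 mm thick, floor 3 mm thick. Origin: centre of its underside, z up. On its floor are two flat grey discs of 52 mm diameter, a jar's outline, centred at (x, y) = (+26, +14) and (-26, -14) mm; flat.
- clip_tray: fixed white tray, 134 (x) by 104 mm (y), walls 14 mm high (rounded bead 2 mm over that) and 3 mm thick, floor 3 mm thick. Origin: centre of its underside, z up. On its floor are two small flat grey rectangles, a clip's outline, 48 mm along x by 22 mm along y, centred at (x, y) = (+26, +14) and (-26, -14) mm; flat. A clip belongs with its long (y) axis along the tray's x axis, either way round.
- block_tray: fixed white tray, 134 (x) by 104 mm (y), walls 14 mm high (rounded bead 2 mm over that) and 3 mm thick, floor 3 mm thick. Origin: centre of its underside, z up. On its floor is one large flat grey rectangle, the block's outline, 90 mm along x by 44 mm along y, at the tray's centre; flat. The block belongs with its long (y) axis along the tray's x axis, either way round.
Not all that is in view belongs to the job. What is shaped like the part that bears jar_2_mid but yellow is not meant.

How it is judged:
By the outcome, as a careful person would: the job done as asked, in the order asked, and still so for the second after the job is handed in, with the robot touching nothing.
It also fails if it takes over 136 s, if anything falls off the work surface, if the arm or the gripper's body presses on something with over 40 N, if the wrist force passes 120 N, or if a joint passes its speed limit or range.

## Working session

There is one attempt and no reset: what is moved stays moved. The work goes in short steps, Python scripts to look and compute and a tool call to move; the robot and the scene stay as the last step left them, time stands still between calls to the robot, and variables do not carry over. Pictures are saved under pics/ and viewed, and the job is handed in when it is done.

Besides the shell and the picture viewer there is one more tool, called after "Request:" as name(argument=value, ...), one argument or row to a line, values as JSON. jog_arm: Moves the arm, as the interface text tells. Its arguments: {"type":"object","properties":{"rows":{"type":"array"}},"required":["rows"]}

```bash
mkdir -p pics; cat > h.py <<'E'
import numpy as np, cv2, pickle
from rig import bot, vision
def cap(name,fn):
    ci=vision.camera_info(name); im,d=vision.capture(name)
    cv2.imwrite('pics/%s.png'%fn,im[:,:,::-1]); pickle.dump((ci,im,d),open('pics/%s.pkl'%fn,'wb'))
    return ci,im,d
def load(fn): return pickle.load(open('pics/%s.pkl'%fn,'rb'))
def KD(ci,shape=(420,560)):
    f=shape[0]/2/np.tan(np.radians(ci['vertical_fov'])/2)
    return np.array([[f,0,ci['cx']],[0,f,ci['cy']],[0,0,1]]),np.array([ci['k1'],0,0,0,0.])
def rays(ci,uv):
    K,D=KD(ci); uv=np.asarray(uv,float).reshape(-1,1,2)
    n=cv2.undistortPoints(uv,K,D).reshape(-1,2)
    return np.c_[n,np.ones(len(n))]
def onplane(ci,uv,z):
    r=rays(ci,uv)@np.array(ci['rotation']).T; p=np.array(ci['position'])
    return p+r*((z-p[2])/r[:,2])[:,None]
def cloud(ci,d):
    v,u=np.mgrid[0:420,0:560]
    r=rays(ci,np.c_[u.ravel(),v.ravel()])*d.reshape(-1,1)
    return (r@np.array(ci['rotation']).T+np.array(ci['position'])).reshape(420,560,3)
def proj(ci,P):
    K,D=KD(ci); R=np.array(ci['rotation']); p=np.array(ci['position'])
    c=(np.asarray(P)-p)@R
    return cv2.projectPoints(c.reshape(-1,1,3),np.zeros(3),np.zeros(3),K,D)[0].reshape(-1,2)
E
python3 - <<'E'
from h import *
for n in ['side','top','wrist']:
    ci,im,d=cap(n,n+'0'); print(n,ci)
s=bot.read_state();print(s)
E
```

```text
side {'vertical_fov': 54.65127172218292, 'cx': 281.4212304340888, 'cy': 204.35057992343548, 'k1': -0.10116096737727721, 'position': array([ 0.57623637, -0.85106294,  0.6963953 ]), 'rotation': array([[ 0.9996083 , -0.02054501,  0.01900372],
       [-0.02760984, -0.61292986,  0.78965479],
       [-0.00457552, -0.78987017, -0.61325702]])}
top {'vertical_fov': 54.70215919008001, 'cx': 281.8755429092482, 'cy': 207.4186749210215, 'k1': 0.01643845859694279, 'position': array([ 0.52695866, -0.03190824,  1.20487589]), 'rotation': array([[-0.01641804, -0.9992775 ,  0.03427723],
       [-0.99981271,  0.01605619, -0.01080511],
       [ 0.01024695, -0.03444821, -0.99935395]])}
wrist {'vertical_fov': 63.53054204576585, 'cx': 273.14534424684336, 'cy': 210.76914503434693, 'k1': -0.04577141223183198, 'position': array([0.19212298, 0.5993464 , 0.38396153]), 'rotation': array([[ 0.42006827,  0.86888943,  0.26186602],
       [ 0.90749092, -0.40165886, -0.12300567],
       [-0.00169752,  0.28931181, -0.95723341]])}
{'time_s': 0.15, 'joint_positions': array([ 5.49181061e+01,  3.02668897e+01,  8.21390250e+01,  2.28857426e-04,
        6.76877398e+01, -1.02286429e+01]), 'qvel': array([ 0.03204608, -0.16038057, -0.29203195,  0.09187137, -0.08573205,
       -0.0483781 ]), 'tau': array([ 5.58211723e-04, -4.40433240e+01, -1.76842368e+01,  6.33326964e-02,
        5.52840892e-02, -1.12253595e-04]), 'position': array([0.26236096, 0.56668321, 0.23279746]), 'tcp_rot': array([[-9.07386468e-01,  4.20296216e-01, -9.42493041e-04],
       [ 4.20297170e-01,  9.07385533e-01, -1.33550381e-03],
       [ 2.93897353e-04, -1.60794524e-03, -9.99998664e-01]]), 'force': array([-0.22796115,  1.11865908,  0.52698663]), 'moment': array([-0.02752325, -0.04030375,  0.03346027]), 'opening': 1.0001943349492741}
```

View pics/top0.png

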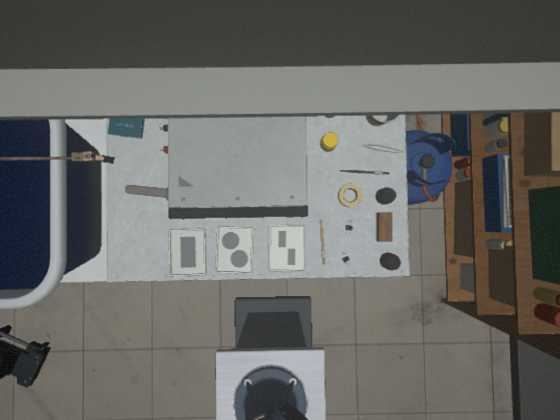

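View pics/side0.png

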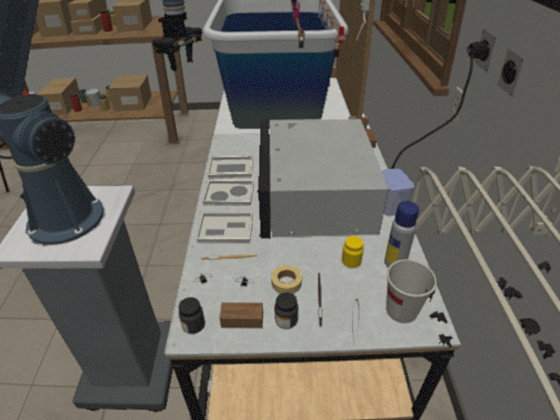

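Top view: trays at about (188,251) block, (235,250) jars, (287,248) clips; jars at (386,196) and (390,261), the block at (384,227) and clips at (348,227) and (346,259). I'll get rough positions and zoom in.

```bash
python3 - <<'E'
from h import *
ci,im,d=load('top0'); C=cloud(ci,d)
for n,uv,z in [('blockT',(188,251),.003),('jarT',(235,250),.003),('clipT',(287,248),.003),('jarA',(386,196),.066),('jarB',(390,261),.066),('block',(384,227),.034),('clipA',(348.5,227),.01),('clipB',(346,259),.01)]:
    print(n,onplane(ci,[uv],z)[0].round(4),C[uv[1],int(uv[0])].round(4))
def crop(fn,u0,u1,v0,v1,s):
    c=im[v0:v1,u0:u1,::-1]; cv2.imwrite('pics/'+fn,cv2.resize(c,None,fx=s,fy=s,interpolation=cv2.INTER_CUBIC))
crop('z1.png',310,420,170,280,5); crop('z2.png',160,320,200,290,5)
ci,im,d=load('side0')
crop('z3.png',160,320,230,350,5)
E
```

```text
blockT [0.4444 0.2333 0.003 ] [0.4446 0.2327 0.0059]
jarT [0.4449 0.0953 0.003 ] [0.4449 0.0952 0.0036]
clipT [ 0.4481 -0.0581  0.003 ] [ 0.448  -0.0581  0.0009]
jarA [ 0.5935 -0.3377  0.066 ] [ 0.5934 -0.3376  0.0665]
jarB [ 0.4112 -0.3443  0.066 ] [ 0.4114 -0.3436  0.0686]
block [ 0.5059 -0.3383  0.034 ] [ 0.5058 -0.3393  0.03  ]
clipA [ 0.5071 -0.24    0.01  ] [ 0.5072 -0.2378  0.0141]
clipB [ 0.4135 -0.2305  0.01  ] [ 0.414  -0.2296  0.0156]
```

View pics/z1.png

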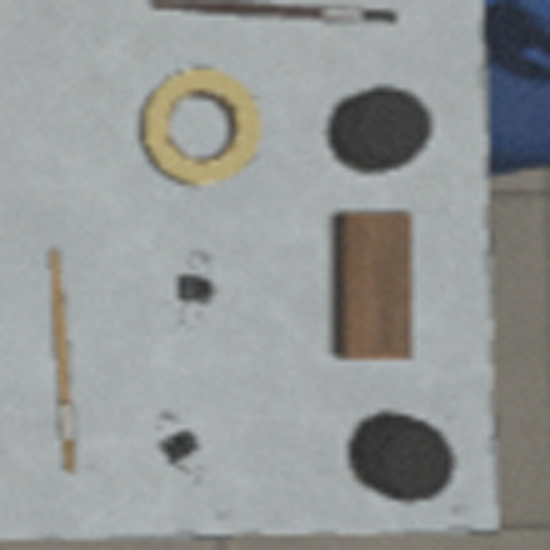

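View pics/z2.png

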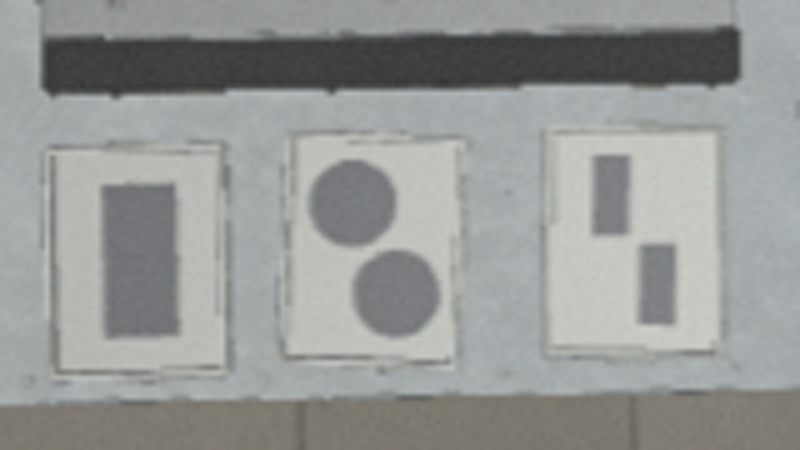

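View pics/z3.png

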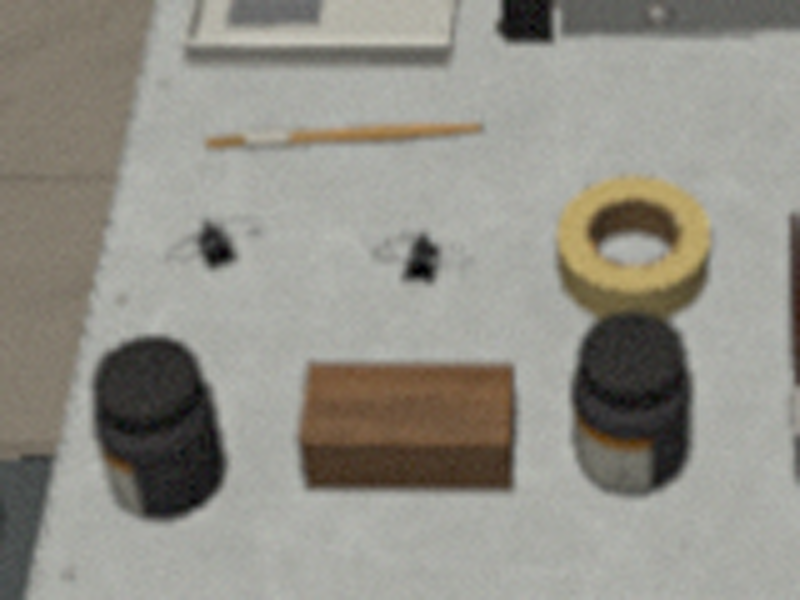

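View pics/wrist0.png

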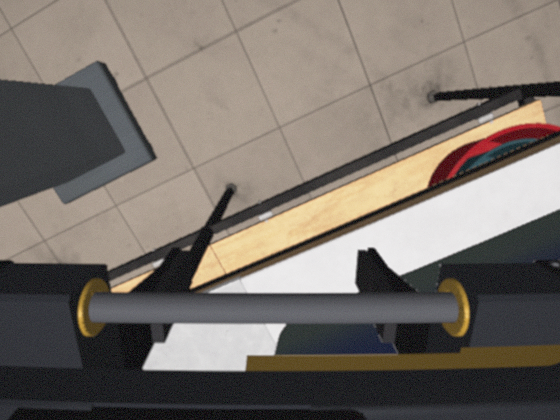

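Views show both jars, block and clips clear of each other; trays run with x along world x. I'll fit the tray poses and PSU geometry from the top cloud and picture.

```bash
python3 - <<'E'
from h import *
for fn in ['top0','side0']:
    ci,im,d=load(fn); C=cloud(ci,d)
    P=C.reshape(-1,3)[d.ravel()>0]
    m=(P[:,2]>.05)&(P[:,2]<.4)&(P[:,1]>-.12)&(P[:,1]<.3)&(P[:,0]>.48)&(P[:,0]<.8)
    q=P[m]; print(fn,'psu',np.percentile(q,[0.5,2,50,99],axis=0).round(3))
    t=P[(P[:,0]>.42)&(P[:,0]<.6)&(P[:,1]<-.15)&(P[:,1]>-.38)&(abs(P[:,2])<.02)]; print('table z',np.median(t[:,2]))
    # grey marks in trays
    g=cv2.cvtColor(im,cv2.COLOR_RGB2GRAY)
    Z=onplane(ci,np.c_[np.mgrid[0:420,0:560][1].ravel(),np.mgrid[0:420,0:560][0].ravel()],.003).reshape(420,560,3)
    roi=((Z[...,0]>.385)&(Z[...,0]<.50)&(Z[...,1]>-.115)&(Z[...,1]<.29)).astype(np.uint8)
    mk=((g<150)&(roi>0)).astype(np.uint8)
    n,l,st,ce=cv2.connectedComponentsWithStats(mk)
    for i in range(1,n):
        if st[i,4]<40: continue
        cs=cv2.findContours((l==i).astype(np.uint8),cv2.RETR_EXTERNAL,cv2.CHAIN_APPROX_NONE)[0][0].reshape(-1,2)
        w=onplane(ci,cs,.003)[:,:2]; r=cv2.minAreaRect((w*1000).astype(np.float32))
        print(st[i,4],onplane(ci,[ce[i]],.003)[0,:2].round(4),np.round(r[1],1),round(r[2],1))
E
```

```text
top0 psu [[ 0.541 -0.106  0.084]
 [ 0.545 -0.101  0.156]
 [ 0.67   0.073  0.16 ]
 [ 0.796  0.248  0.165]]
table z -0.0007511983263104316
103 [ 0.4772 -0.043 ] [17.7 44.2] 89.0
54 [0.4344 0.2852] [  2.9 111.3] 89.7
232 [0.474  0.1095] [47.2 47.1] 89.0
452 [0.4426 0.2346] [44. 88.] 89.6
112 [ 0.4229 -0.0694] [17.7 44.1] 89.0
229 [0.4207 0.0847] [47.1 46.9] 89.0
side0 psu [[ 0.541 -0.111  0.052]
 [ 0.545 -0.11   0.057]
 [ 0.67  -0.052  0.16 ]
 [ 0.797  0.241  0.163]]
table z -0.0006938666635131208
229 [0.4416 0.2368] [46.7 90.3] 87.7
158 [0.4412 0.1902] [113.8  26.1] 3.5
122 [0.4449 0.1557] [ 15.8 113.3] 87.9
156 [0.4738 0.1112] [49.6 50.7] 88.0
331 [0.4306 0.0682] [ 66.4 114.8] 88.1
169 [0.4412 0.0021] [ 25.5 113. ] 88.2
107 [ 0.4753 -0.0404] [20.1 46.1] 88.2
118 [ 0.4221 -0.0671] [23.1 48.7] 88.3
216 [ 0.4438 -0.1023] [ 14.7 114.6] 88.4
```

Request:
jog_arm(
  rows=[
    {"dp": [0,0,-50],"turn": [0,0,0],"grip": 1},
    {"dp": [0,0,-100],"turn": [0,0,8],"grip": 1},
    {"dp": [0,0,-150],"turn": [0,0,16],"grip": 1},
    {"dp": [0,0,-170],"turn": [0,0,24.8],"grip": 1},
  ],
)

```text
time_s: 0.55
position: [0.2636, 0.5686, 0.4095]
tcp_rot: [[-0.646, 0.764, 0.005], [0.764, 0.646, 0.008], [0.003, 0.009, -1.0]]
force: [0.1, 1.2, 1.3]
opening: 1.001
```

```bash
cat >> h.py <<'E'
def delta(target,alpha,state=None):
    """target TCP world (m), alpha deg: world angle of -tool x"""
    s=state or bot.read_state(); R=np.array(s['tcp_rot']); p=np.array(s['position'])
    a=np.radians(alpha); c,sn=np.cos(a),np.sin(a)
    Rt=np.array([[-c,-sn,0],[-sn,c,0],[0,0,-1]])
    rv=cv2.Rodrigues(R.T@Rt)[0].ravel()
    dp=R.T@(np.array(target)-p)*1000
    print('dp',dp.round(1).tolist(),'turn',np.degrees(rv).round(2).tolist(),'pos',p.round(4))
E
python3 -c "
from h import *
delta([.56,-.29,.26],0)"
```

```text
dp [-847.4, -329.3, 144.3] turn [0.56, 0.09, -49.79] pos [0.2636 0.5686 0.4095]
```

Request:
jog_arm(
  rows=[
    {"dp": [-847,-329,100],"turn": [0,0,-49.8],"grip": 1},
    {"dp": [-847,-329,100],"turn": [0,0,-49.8],"grip": 1},
    {"dp": [-847,-329,100],"turn": [0,0,-49.8],"grip": 1},
    {"dp": [-847,-329,100],"turn": [0,0,-49.8],"grip": 1},
    {"dp": [-847,-329,100],"turn": [0,0,-49.8],"grip": 1},
    {"dp": [-847,-329,100],"turn": [0,0,-49.8],"grip": 1},
    {"dp": [-847,-329,100],"turn": [0,0,-49.8],"grip": 1},
    {"dp": [-847,-329,100],"turn": [0,0,-49.8],"grip": 1},
    {"dp": [-847,-329,100],"turn": [0,0,-49.8],"grip": 1},
    {"dp": [-847,-329,100],"turn": [0,0,-49.8],"grip": 1},
  ],
)

```text
time_s: 1.55
position: [0.4207, 0.1169, 0.3511]
tcp_rot: [[-1.0, -0.006, 0.0], [-0.006, 1.0, 0.0], [-0.0, 0.0, -1.0]]
force: [1.6, 1.0, -0.7]
opening: 1.001
```

```bash
python3 -c "
from h import *
delta([.56,-.29,.26],0); print(bot.read_state()['joint_positions'].round(1))"
```

```text
dp [-136.7, -407.8, 91.1] turn [0.01, 0.01, 0.36] pos [0.4207 0.1169 0.3511]
[  0.8   7.2  97.9   0.   74.9 -89.6]
```

Request:
jog_arm(
  rows=[
    {"dp": [0,0,0],"turn": [0,0,0.36],"grip": 1},
    {"dp": [0,0,0],"turn": [0,0,0.36],"grip": 1},
  ],
)

```text
time_s: 1.75
position: [0.4207, 0.1178, 0.351]
tcp_rot: [[-1.0, 0.004, -0.001], [0.004, 1.0, 0.001], [0.001, 0.001, -1.0]]
force: [-0.2, -0.1, -0.1]
opening: 0.999
```

```bash
python3 -c "
from h import *
cap('wrist','w1'); delta([.56,-.29,.26],0)"
```

```text
dp [-140.3, -408.7, 90.7] turn [0.04, -0.05, -0.08] pos [0.4203 0.1188 0.3512]
```

View pics/w1.png

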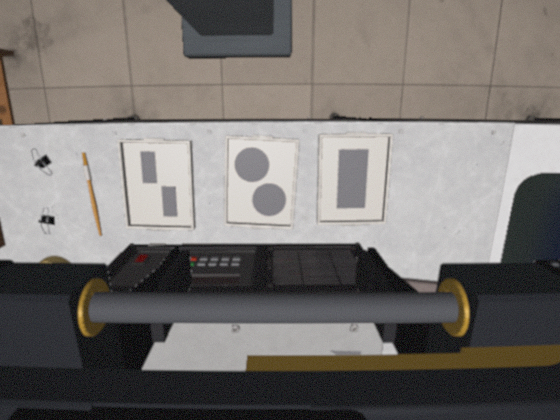

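All three trays are well seen: clip marks at (149,167) and (169,201), discs at (252,164) and (268,199), the block mark at (352,179).

Request:
jog_arm(
  rows=[
    {"dp": [-140,-409,91],"turn": [0,0,0],"grip": 1},
    {"dp": [-140,-409,91],"turn": [0,0,0],"grip": 1},
    {"dp": [-140,-409,91],"turn": [0,0,0],"grip": 1},
    {"dp": [-140,-409,91],"turn": [0,0,0],"grip": 1},
    {"dp": [-140,-409,91],"turn": [0,0,0],"grip": 1},
    {"dp": [-140,-409,91],"turn": [0,0,0],"grip": 1},
    {"dp": [-140,-409,91],"turn": [0,0,0],"grip": 1},
    {"dp": [-140,-409,91],"turn": [0,0,0],"grip": 1},
    {"dp": [-140,-409,91],"turn": [0,0,0],"grip": 1},
    {"dp": [-140,-409,91],"turn": [0,0,0],"grip": 1},
  ],
)

```text
time_s: 2.8
position: [0.5627, -0.293, 0.2584]
tcp_rot: [[-1.0, 0.001, 0.0], [0.001, 1.0, -0.001], [-0.0, -0.001, -1.0]]
force: [0.2, 0.1, -0.3]
opening: 1.001
```

```bash
cat > marks.py <<'E'
from h import *
def marks(fn):
    ci,im,d=load(fn)
    g=cv2.cvtColor(im,cv2.COLOR_RGB2GRAY)
    vv,uu=np.mgrid[0:420,0:560]
    Z=onplane(ci,np.c_[uu.ravel(),vv.ravel()],.003).reshape(420,560,3)
    roi=((Z[...,0]>.385)&(Z[...,0]<.50)&(Z[...,1]>-.12)&(Z[...,1]<.285))
    mk=((g<165)&roi).astype(np.uint8)
    n,l,st,ce=cv2.connectedComponentsWithStats(mk)
    for i in range(1,n):
        if st[i,4]<100: continue
        # subpixel: weighted centroid by whiteness deficit
        m=cv2.dilate((l==i).astype(np.uint8),np.ones((3,3)))>0
        w=np.clip(210.-g[m],0,None); p=onplane(ci,np.c_[uu[m],vv[m]],.003)
        cs=cv2.findContours((l==i).astype(np.uint8),cv2.RETR_EXTERNAL,cv2.CHAIN_APPROX_NONE)[0][0].reshape(-1,2)
        W=onplane(ci,cs,.003)[:,:2]; r=cv2.minAreaRect((W*1000).astype(np.float32))
        print(st[i,4],(p*w[:,None]).sum(0)[:2]/w.sum(),np.round(r[1],1),round(r[2],1))
E
python3 -c "
from marks import *
cap('wrist','w2')
marks('w1'); delta([.56,-.29,.26],0)"
```

```text
209 [ 0.44138391 -0.00431498] [  4.2 114.3] 88.2
254 [ 0.44311424 -0.10750942] [  5.5 112.2] 88.2
902 [0.42199846 0.0850321 ] [49. 49.] 89.7
1671 [0.4434633  0.23507291] [88.5 43.6] 0.0
431 [ 0.4246838  -0.06894528] [21.  46.7] 88.7
831 [0.47536482 0.11013357] [48.9 47.2] 89.8
402 [ 0.47739902 -0.04250343] [21.2 46.1] 87.9
dp [1.8, 0.1, -1.1] turn [0.07, -0.06, 0.02] pos [ 0.5618 -0.2901  0.2589]
```

View pics/w2.png

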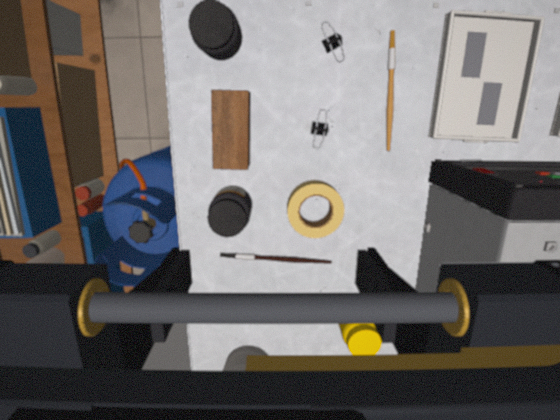

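Jars at (213,27) and (229,212), block (231,130), clips (332,43) and (319,129) are all in view. Measuring their poses.

```bash
python3 - <<'E'
from h import *
vv,uu=np.mgrid[0:420,0:560]
for fn in ['top0','w2']:
    ci,im,d=load(fn); C=cloud(ci,d); g=cv2.cvtColor(im,cv2.COLOR_RGB2GRAY)
    print(fn)
    for n,x,y in [('jarA',.5935,-.338),('jarB',.411,-.344)]:
        Z=onplane(ci,np.c_[uu.ravel(),vv.ravel()],.066).reshape(420,560,3)
        m=(np.hypot(C[...,0]-x,C[...,1]-y)<.04)&(C[...,2]>.058)&(C[...,2]<.075)&(d>0)
        w=(C[m][:,:2]*1000).astype(np.float32); e=cv2.minEnclosingCircle(w)
        print(n,m.sum(),'cent',C[m].mean(0).round(4),'circ',np.round(e[0],1),round(e[1],1), 'zmed',np.median(C[m][:,2]).round(4))
    x,y=.506,-.338
    m=(abs(C[...,0]-x)<.06)&(abs(C[...,1]-y)<.04)&(C[...,2]>.026)&(C[...,2]<.044)&(d>0)
    hs=cv2.cvtColor(im,cv2.COLOR_RGB2HSV)
    m&=(hs[...,1]>70)
    r=cv2.minAreaRect((onplane(ci,np.c_[uu[m],vv[m]],.034)[:,:2]*1000).astype(np.float32))
    print('block',C[m].mean(0).round(4),np.round(r[0],1),np.round(r[1],1),r[2])
    for n,x,y in [('clipA',.507,-.24),('clipB',.4135,-.2305)]:
        Z=onplane(ci,np.c_[uu.ravel(),vv.ravel()],.0065).reshape(420,560,3)
        roi=(np.hypot(Z[...,0]-x,Z[...,1]-y)<.032)
        bg=np.median(g[roi]); m=roi&(g<90)
        n_,l,st,ce=cv2.connectedComponentsWithStats(m.astype(np.uint8)); i=1+np.argmax(st[1:,4]); b=l==i
        r=cv2.minAreaRect((Z[b][:,:2]*1000).astype(np.float32))
        wd=np.clip(bg-12-g[roi].astype(float),0,60); P=Z[roi][:,:2]; c=(P*wd[:,None]).sum(0)/wd.sum()
        q=P-c; S=(q*wd[:,None]).T@q; ev,E=np.linalg.eigh(S); a=np.degrees(np.arctan2(E[1,1],E[0,1]))
        print(n,bg,b.sum(),'body',Z[b].mean(0)[:2].round(4),np.round(r[0],1),np.round(r[1],1),round(r[2],1),'all',c.round(4),'ang',round((a+90)%180-90,1))
ci,im,d=load('w2')
c=im[0:180,180:430,::-1]; cv2.imwrite('pics/z4.png',cv2.resize(c,None,fx=3.2,fy=3.2,interpolation=cv2.INTER_CUBIC))
E
```

```text
top0
jarA 196 cent [ 0.5965 -0.3436  0.0661] circ [ 596.4 -344.1] 22.3 zmed 0.0662
jarB 183 cent [ 0.4082 -0.3526  0.066 ] circ [ 407.4 -353.3] 21.1 zmed 0.066
block [ 0.5072 -0.3409  0.0338] [ 505.9 -341.2] [34.7 80.9] 88.5651626586914
clipA 170.0 26 body [ 0.5066 -0.2398] [ 507.  -240.6] [14.8 11.8] 88.7 all [ 0.5068 -0.2406] ang -63.0
clipB 171.0 20 body [ 0.4136 -0.2299] [ 413.2 -229.6] [10.4 14.6] 43.7 all [ 0.4141 -0.229 ] ang 9.8
w2
jarA 1199 cent [ 0.5964 -0.3434  0.066 ] circ [ 597.6 -343.8] 21.3 zmed 0.0663
jarB 1784 cent [ 0.4093 -0.3515  0.0661] circ [ 408.9 -352.2] 21.6 zmed 0.0662
block [ 0.5067 -0.3406  0.0341] [ 507.7 -340.8] [39.1 82.8] 88.47373962402344
clipA 200.0 123 body [ 0.5071 -0.241 ] [ 507.  -240.5] [18.2 12.3] 76.5 all [ 0.5074 -0.2408] ang -8.3
clipB 197.0 168 body [ 0.4147 -0.2302] [ 414.6 -229.4] [12.6 19.6] 26.5 all [ 0.4145 -0.2298] ang 29.0
```

View pics/z4.png

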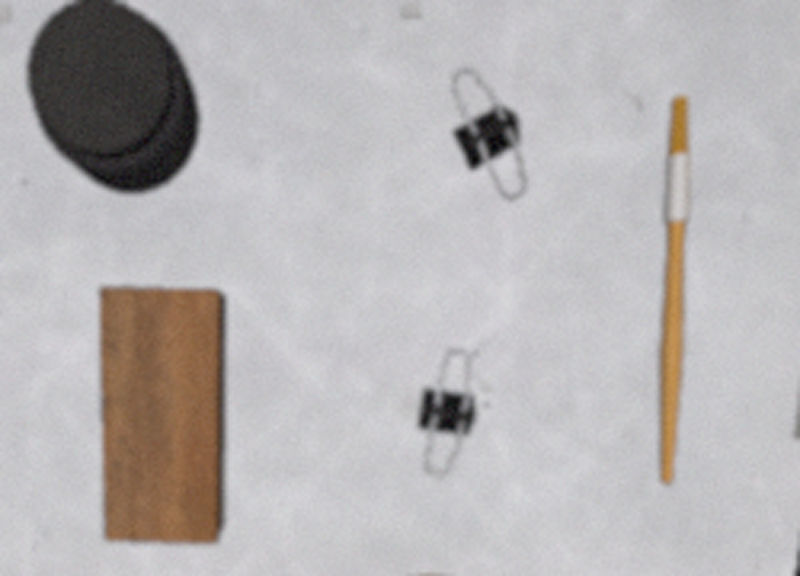

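Request:
jog_arm(
  rows=[
    {"dp": [153,-62,120],"turn": [0,0,0],"grip": 1},
    {"dp": [153,-62,120],"turn": [0,0,0],"grip": 1},
    {"dp": [153,-62,120],"turn": [0,0,0],"grip": 1},
    {"dp": [153,-62,120],"turn": [0,0,0],"grip": 1},
    {"dp": [153,-62,120],"turn": [0,0,0],"grip": 1},
    {"dp": [153,-62,150],"turn": [0,0,0],"grip": 1},
    {"dp": [153,-62,190],"turn": [0,0,0],"grip": 1},
    {"dp": [153,-62,210],"turn": [0,0,0],"grip": 1},
    {"dp": [153,-62,222],"turn": [0,0,0],"grip": 1},
    {"dp": [153,-62,222],"turn": [0,0,0],"grip": 1},
  ],
)

```text
time_s: 3.85
position: [0.4085, -0.3503, 0.0378]
tcp_rot: [[-1.0, -0.002, -0.001], [-0.002, 1.0, 0.002], [0.001, 0.002, -1.0]]
force: [-0.1, -0.4, 0.6]
opening: 1.0
```

```bash
python3 -c "
from h import *
cap('wrist','w3'); delta([.4087,-.352,.036],0);print(bot.read_state()['joint_positions'].round(1))"
```

```text
dp [0.0, -0.8, 2.7] turn [0.0, 0.01, 0.11] pos [ 0.4087 -0.3512  0.0387]
[ -52.6   41.2  102.5    0.    36.3 -142.7]
```

View pics/w3.png

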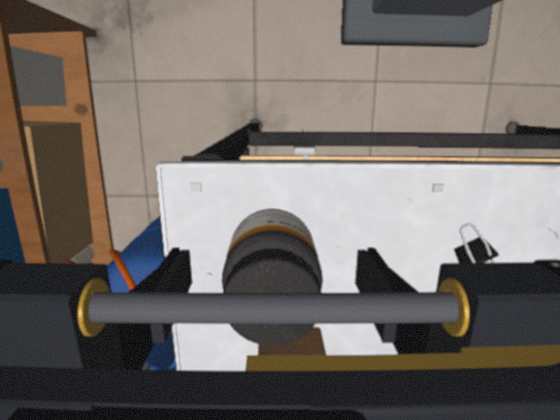

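Jar is centred between the fingers (column ~272). Close.

Request:
jog_arm(
  rows=[
    {"dp": [0,0,2],"turn": [0,0,0],"grip": 0.3},
    {"dp": [0,0,2],"turn": [0,0,0],"grip": 0.3},
    {"dp": [0,0,2],"turn": [0,0,0],"grip": 0.3},
    {"dp": [0,0,2],"turn": [0,0,0],"grip": 0.3},
    {"dp": [0,0,2],"turn": [0,0,0],"grip": 0.3},
    {"dp": [0,0,2],"turn": [0,0,0],"grip": 0.3},
  ],
)

```text
time_s: 4.5
position: [0.4075, -0.3522, 0.0365]
tcp_rot: [[-1.0, 0.0, -0.0], [0.0, 1.0, 0.0], [0.0, 0.0, -1.0]]
force: [-0.4, 0.8, 1.1]
opening: 0.537
```

Request:
jog_arm(
  rows=[
    {"dp": [0,0,-30],"turn": [0,0,0],"grip": 0.3},
    {"dp": [0,0,-70],"turn": [0,0,0],"grip": 0.3},
    {"dp": [0,0,-110],"turn": [0,0,0],"grip": 0.3},
    {"dp": [0,0,-110],"turn": [0,0,0],"grip": 0.3},
  ],
)

```text
time_s: 4.9
position: [0.4098, -0.3551, 0.1511]
tcp_rot: [[-1.0, 0.0, 0.007], [0.0, 1.0, -0.009], [-0.007, -0.009, -1.0]]
force: [0.0, -2.3, -1.2]
opening: 0.531
```

```bash
python3 -c "
from h import *
cap('wrist','w4'); delta([.4745,.110,.15],0)"
```

```text
dp [-65.7, 463.7, -3.2] turn [-0.29, 0.22, -0.01] pos [ 0.4087 -0.3537  0.1488]
```

View pics/w4.png

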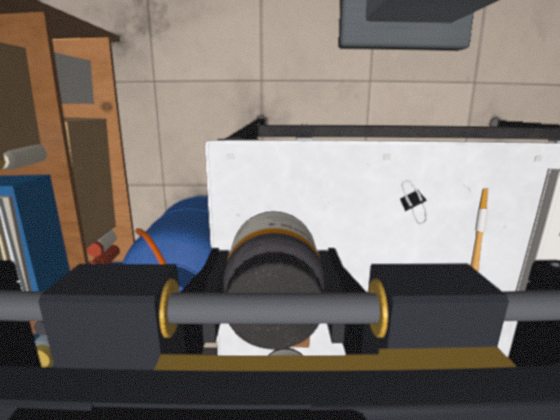

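Request:
jog_arm(
  rows=[
    {"dp": [-30,463,0],"turn": [0,0,0],"grip": 0.3},
    {"dp": [-30,463,0],"turn": [0,0,0],"grip": 0.3},
    {"dp": [-30,463,0],"turn": [0,0,0],"grip": 0.3},
    {"dp": [-66,463,0],"turn": [0,0,0],"grip": 0.3},
    {"dp": [-66,463,0],"turn": [0,0,0],"grip": 0.3},
    {"dp": [-66,463,0],"turn": [0,0,0],"grip": 0.3},
    {"dp": [-66,463,0],"turn": [0,0,0],"grip": 0.3},
    {"dp": [-66,463,0],"turn": [0,0,0],"grip": 0.3},
    {"dp": [-66,463,0],"turn": [0,0,0],"grip": 0.3},
    {"dp": [-66,463,0],"turn": [0,0,0],"grip": 0.3},
  ],
)

```text
time_s: 5.95
position: [0.4726, 0.1146, 0.1449]
tcp_rot: [[-1.0, -0.004, -0.003], [-0.004, 1.0, 0.001], [0.003, 0.001, -1.0]]
force: [-0.5, -0.7, -0.6]
opening: 0.532
```

Request:
jog_arm(
  rows=[
    {"dp": [0,0,30],"turn": [0,0,0],"grip": 0.3},
    {"dp": [0,0,60],"turn": [0,0,0],"grip": 0.3},
    {"dp": [0,0,80],"turn": [0,0,0],"grip": 0.3},
    {"dp": [0,0,85],"turn": [0,0,0],"grip": 0.3},
    {"dp": [0,0,85],"turn": [0,0,0],"grip": 0.3},
  ],
)

```text
time_s: 6.45
position: [0.4723, 0.1107, 0.0599]
tcp_rot: [[-1.0, 0.0, -0.004], [0.0, 1.0, -0.0], [0.004, -0.0, -1.0]]
force: [0.2, -0.0, -1.4]
opening: 0.525
```

```bash
python3 -c "
from h import *
cap('wrist','w5');cap('side','s5');cap('top','t5'); delta([.4745,.110,.040],0)
for n in ['s5','t5']:
    ci,im,d=load(n);C=cloud(ci,d)
    m=(C[...,0]>.39)&(C[...,0]<.5)&(C[...,1]>.03)&(C[...,1]<.16)
    print(proj(ci,[[.4745,.11,.003],[.4745,.11,.036]]))
ci,im,d=load('s5'); cv2.imwrite('pics/z5.png',cv2.resize(im[130:270,160:300,::-1],None,fx=4,fy=4))
"
```

```text
dp [-0.4, -0.6, 21.9] turn [0.0, 0.06, -0.03] pos [0.4741 0.1106 0.0619]
[[238.4816993  190.86299741]
 [237.69207941 181.52815304]]
[[229.88337654 240.00423326]
 [228.52828417 240.53104367]]
```

View pics/z5.png

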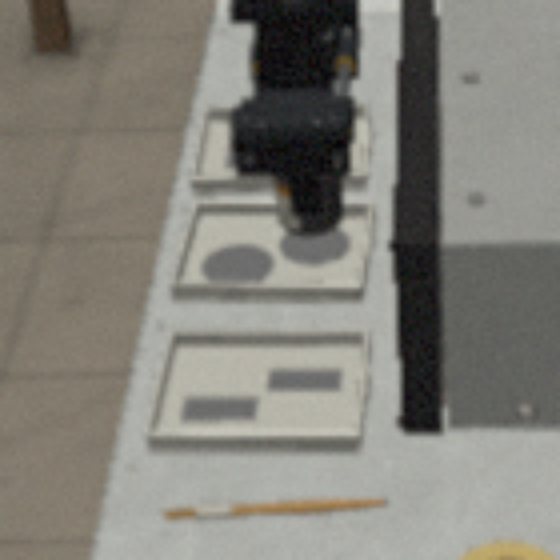

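View pics/w5.png

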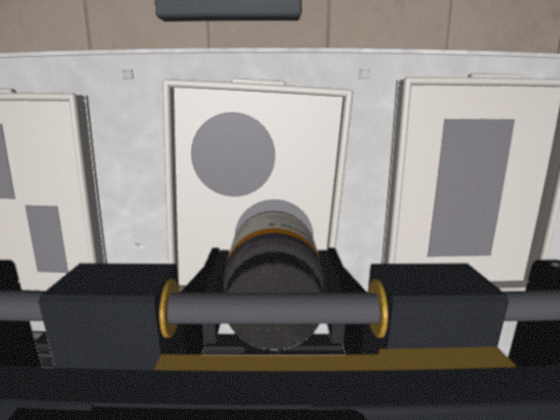

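Request:
jog_arm(
  rows=[
    {"dp": [0,-0.5,12],"turn": [0,0,0],"grip": 0.3},
    {"dp": [0,-0.5,18],"turn": [0,0,0],"grip": 0.3},
    {"dp": [0,-0.5,21],"turn": [0,0,0],"grip": 0.3},
    {"dp": [0,-0.5,22],"turn": [0,0,0],"grip": 0.3},
    {"dp": [0,-0.5,22],"turn": [0,0,0],"grip": 0.3},
  ],
)

```text
time_s: 7.1
position: [0.4734, 0.1102, 0.0395]
tcp_rot: [[-1.0, 0.0, -0.001], [0.0, 1.0, -0.0], [0.001, -0.0, -1.0]]
force: [-0.4, -0.1, 1.5]
opening: 0.529
```

```bash
python3 -c "
from marks import *
print(bot.read_state()['force']);delta([.4745,.110,.0395],0)
marks('w5')
"
```

```text
[-0.39661723 -0.05985592  1.54793479]
dp [-1.1, -0.2, 0.0] turn [-0.01, -0.03, -0.0] pos [0.4734 0.1102 0.0395]
6205 [ 0.46020886 -0.00452459] [102.8 117. ] 88.4
6994 [0.48021789 0.11206479] [100.5 114.5] 90.0
2271 [0.46760076 0.19828512] [ 75.6 114.4] 89.5
137 [ 0.38756454 -0.03425541] [42.8  0.6] 88.7
107 [0.41327927 0.28485427] [46.   1.2] 0.2
5493 [0.42184244 0.08493293] [50.9 50.7] 90.0
9210 [0.44155334 0.23501924] [89.9 44.4] 0.7
677 [ 0.43019508 -0.06153642] [ 9.5 49. ] 77.3
169 [ 0.49684679 -0.07554427] [ 7.6 12.5] 0.8
```

Request:
jog_arm(
  rows=[
    {"dp": [0,0,0],"turn": [0,0,0],"grip": 0.75},
    {"dp": [0,0,0],"turn": [0,0,0],"grip": 0.75},
    {"dp": [0,0,0],"turn": [0,0,0],"grip": 0.75},
    {"dp": [0,0,-25],"turn": [0,0,0],"grip": 0.75},
    {"dp": [0,0,-65],"turn": [0,0,0],"grip": 0.75},
    {"dp": [0,0,-110],"turn": [0,0,0],"grip": 1},
  ],
)

```text
time_s: 7.7
position: [0.4727, 0.1102, 0.1496]
tcp_rot: [[-1.0, 0.0, -0.003], [0.0, 1.0, 0.0], [0.003, 0.0, -1.0]]
force: [-0.2, 0.8, 0.9]
opening: 0.783
```

```bash
python3 -c "
from h import *
cap('wrist','w6');cap('side','s6'); delta([.5965,-.3437,.16],0)
ci,im,d=load('s6'); cv2.imwrite('pics/z6.png',cv2.resize(im[130:270,160:300,::-1],None,fx=4,fy=4))
"
```

```text
dp [-119.0, -454.2, -4.4] turn [0.0, 0.68, 0.01] pos [0.4774 0.1105 0.1542]
```

View pics/w6.png

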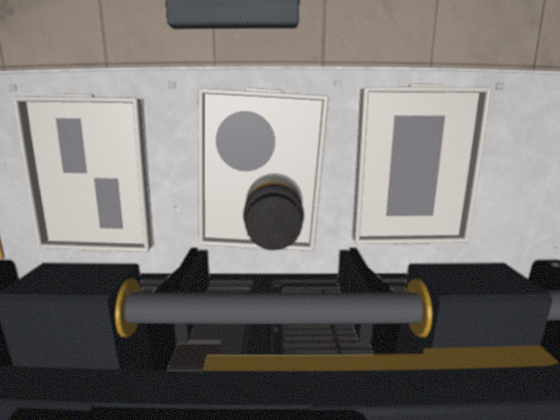

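View pics/z6.png

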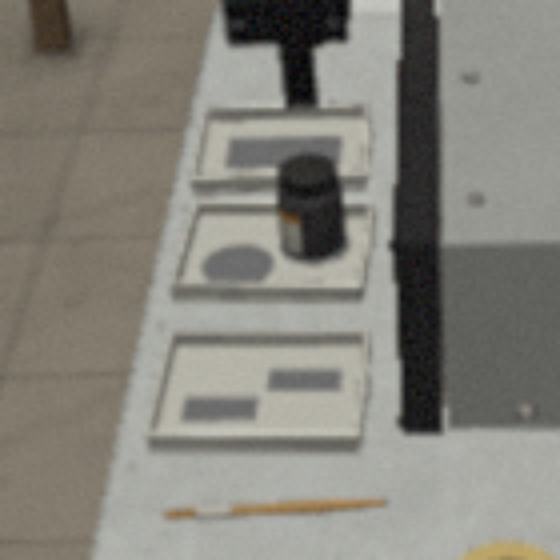

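Request:
jog_arm(
  rows=[
    {"dp": [20,-454,-5],"turn": [0,0,0],"grip": 1},
    {"dp": [20,-454,-5],"turn": [0,0,0],"grip": 1},
    {"dp": [20,-454,-5],"turn": [0,0,0],"grip": 1},
    {"dp": [20,-454,-5],"turn": [0,0,0],"grip": 1},
    {"dp": [20,-454,-5],"turn": [0,0,0],"grip": 1},
    {"dp": [20,-454,-5],"turn": [0,0,0],"grip": 1},
    {"dp": [20,-454,-5],"turn": [0,0,0],"grip": 1},
    {"dp": [-123,-454,-5],"turn": [0,0,0],"grip": 1},
    {"dp": [-123,-454,-5],"turn": [0,0,0],"grip": 1},
    {"dp": [-123,-454,-5],"turn": [0,0,0],"grip": 1},
  ],
)

```text
time_s: 8.8
position: [0.5784, -0.3313, 0.1532]
tcp_rot: [[-1.0, 0.002, -0.001], [0.002, 1.0, 0.001], [0.001, 0.001, -1.0]]
force: [-0.0, -1.5, -0.7]
opening: 0.999
```

```bash
python3 -c "
from h import *
delta([.5965,-.3437,.13],0)
"
```

```text
dp [-18.1, -12.4, 23.2] turn [0.05, -0.05, -0.1] pos [ 0.5784 -0.3313  0.1532]
```

Request:
jog_arm(
  rows=[
    {"dp": [-18,-12,23],"turn": [0,0,0],"grip": 1},
    {"dp": [-18,-12,23],"turn": [0,0,0],"grip": 1},
    {"dp": [-18,-12,23],"turn": [0,0,0],"grip": 1},
  ],
)

```text
time_s: 9.1
position: [0.5945, -0.3405, 0.129]
tcp_rot: [[-1.0, 0.0, -0.004], [0.0, 1.0, 0.003], [0.004, 0.003, -1.0]]
force: [-0.5, 0.2, 0.6]
opening: 1.003
```

```bash
python3 -c "
from h import *
cap('wrist','w7');delta([.5965,-.3437,.036],0)
ci,im,d=load('w7');C=cloud(ci,d)
m=(C[...,2]>.058)&(C[...,2]<.075)&(d>0)&(np.hypot(C[...,0]-.596,C[...,1]+.344)<.04)
print(m.sum(),C[m].mean(0),C[m].min(0),C[m].max(0))
"
```

```text
dp [-2.3, -3.5, 94.0] turn [0.14, -0.17, 0.0] pos [ 0.5945 -0.3404  0.13  ]
2944 [ 0.59627003 -0.34404448  0.06602887] [ 0.57666556 -0.36501723  0.05802749] [ 0.61903941 -0.32313068  0.06853709]
```

View pics/w7.png

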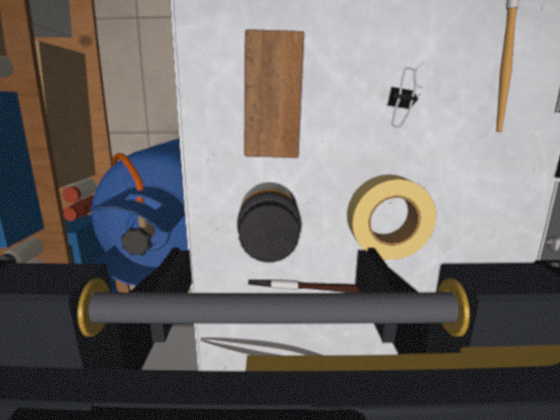

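Tape roll (391,218) is close to the jar's left side, so I'll go down with a narrower opening.

Request:
jog_arm(
  rows=[
    {"dp": [-2,-3.5,0],"turn": [0,0,0],"grip": 0.77},
    {"dp": [-2,-3.5,10],"turn": [0,0,0],"grip": 0.77},
    {"dp": [-2,-3.5,20],"turn": [0,0,0],"grip": 0.77},
    {"dp": [-2,-3.5,20],"turn": [0,0,0],"grip": 0.77},
  ],
)

```text
time_s: 9.55
position: [0.5965, -0.344, 0.1093]
tcp_rot: [[-1.0, 0.0, -0.003], [0.0, 1.0, 0.003], [0.003, 0.003, -1.0]]
force: [-0.4, 0.7, -0.8]
opening: 0.788
```

```bash
python3 -c "
from h import *
delta([.5965,-.3437,.036],0)
"
```

```text
dp [-0.3, 0.1, 73.3] turn [0.15, -0.18, -0.01] pos [ 0.5965 -0.344   0.1093]
```

Request:
jog_arm(
  rows=[
    {"dp": [0,0,30],"turn": [0,0,0],"grip": 0.77},
    {"dp": [0,0,55],"turn": [0,0,0],"grip": 0.77},
    {"dp": [0,0,73],"turn": [0,0,0],"grip": 0.77},
    {"dp": [0,0,73],"turn": [0,0,0],"grip": 0.77},
    {"dp": [0,0,73],"turn": [0,0,0],"grip": 0.3},
    {"dp": [0,0,73],"turn": [0,0,0],"grip": 0.3},
    {"dp": [0,0,73],"turn": [0,0,0],"grip": 0.3},
    {"dp": [0,0,73],"turn": [0,0,0],"grip": 0.3},
  ],
)

```text
time_s: 10.35
position: [0.5987, -0.3453, 0.0397]
tcp_rot: [[-1.0, 0.0, 0.002], [0.0, 1.0, -0.001], [-0.002, -0.001, -1.0]]
force: [-0.0, 1.4, 2.9]
opening: 0.531
```

```bash
python3 -c "
from h import *
s=bot.read_state();print(s['position'],s['force'],s['opening'])
"
```

```text
[ 0.59870383 -0.34526943  0.03968153] [-0.03275994  1.35966676  2.86374488] 0.5314820922419873
```

Request:
jog_arm(
  rows=[
    {"dp": [0,0,-30],"turn": [0,0,0],"grip": 0.3},
    {"dp": [0,0,-70],"turn": [0,0,0],"grip": 0.3},
    {"dp": [0,0,-114],"turn": [0,0,0],"grip": 0.3},
    {"dp": [100,30,-120],"turn": [0,0,0],"grip": 0.3},
    {"dp": [100,30,-120],"turn": [0,0,0],"grip": 0.3},
    {"dp": [170,430,-120],"turn": [0,0,0],"grip": 0.3},
    {"dp": [170,430,-120],"turn": [0,0,0],"grip": 0.3},
    {"dp": [170,430,-120],"turn": [0,0,0],"grip": 0.3},
    {"dp": [170,430,-120],"turn": [0,0,0],"grip": 0.3},
    {"dp": [170,430,-120],"turn": [0,0,0],"grip": 0.3},
  ],
)

```text
time_s: 11.35
position: [0.4564, -0.0693, 0.1587]
tcp_rot: [[-1.0, 0.001, 0.002], [0.001, 1.0, -0.001], [-0.002, -0.001, -1.0]]
force: [1.2, -0.1, -1.4]
opening: 0.531
```

```bash
python3 -c "
from h import *
delta([.4216,.0849,.15],0)
"
```

```text
dp [35.0, 154.1, 8.5] turn [-0.04, 0.09, -0.06] pos [ 0.4564 -0.0693  0.1587]
```

Request:
jog_arm(
  rows=[
    {"dp": [35,154,5],"turn": [0,0,0],"grip": 0.3},
    {"dp": [35,154,5],"turn": [0,0,0],"grip": 0.3},
    {"dp": [35,154,5],"turn": [0,0,0],"grip": 0.3},
    {"dp": [35,154,5],"turn": [0,0,0],"grip": 0.3},
    {"dp": [35,154,40],"turn": [0,0,0],"grip": 0.3},
    {"dp": [35,154,70],"turn": [0,0,0],"grip": 0.3},
    {"dp": [35,154,80],"turn": [0,0,0],"grip": 0.3},
    {"dp": [35,154,80],"turn": [0,0,0],"grip": 0.3},
  ],
)

```text
time_s: 12.15
position: [0.4215, 0.0829, 0.0773]
tcp_rot: [[-1.0, 0.001, -0.002], [0.001, 1.0, 0.0], [0.002, 0.0, -1.0]]
force: [-0.5, 0.4, -1.2]
opening: 0.536
```

```bash
python3 -c "
from h import *
cap('wrist','w8');cap('side','s8');delta([.4216,.0849,.043],0); p=bot.read_state()['position']
ci,im,d=load('s8'); cv2.imwrite('pics/z8.png',cv2.resize(im[130:270,160:300,::-1],None,fx=4,fy=4))
for f,q in [('w5',[.4741,.1106,.0619]),('w8',p)]:
    ci,im,d=load(f);C=cloud(ci,d)-np.array(q)
    m=(d>0)&(abs(C[...,2]-.028)<.006)&(np.hypot(C[...,0],C[...,1])<.027)
    print(f,m.sum(),C[m].mean(0),C[m].min(0),C[m].max(0))
"
```

```text
dp [1.0, 2.0, 35.6] turn [-0.01, 0.06, -0.05] pos [0.4226 0.0829 0.0786]
w5 4492 [-0.00430412 -0.000354    0.02742626] [-0.02211659 -0.02532263  0.02200063] [0.02058343 0.02533198 0.03399787]
w8 4262 [-0.0073169  -0.00076447  0.02537891] [-0.02339084 -0.02565163  0.02200371] [0.01887109 0.02552661 0.03395765]
```

View pics/z8.png

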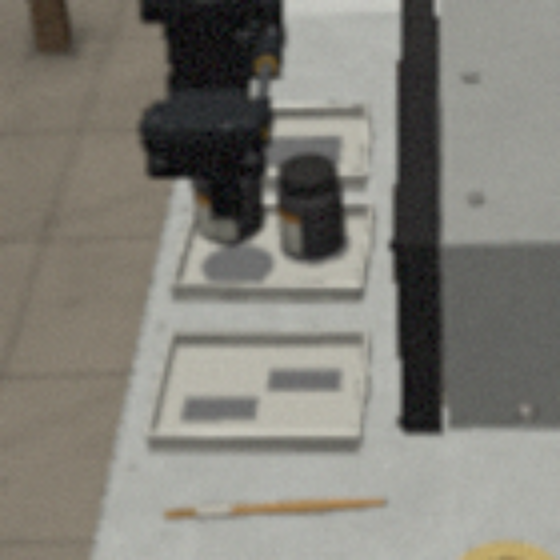

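View pics/w8.png

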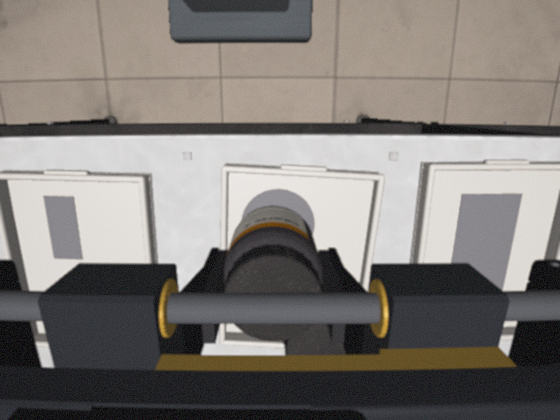

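Request:
jog_arm(
  rows=[
    {"dp": [-0.5,2,15],"turn": [0,0,0],"grip": 0.3},
    {"dp": [-0.5,2,27],"turn": [0,0,0],"grip": 0.3},
    {"dp": [-0.5,2,33],"turn": [0,0,0],"grip": 0.3},
    {"dp": [-0.5,2,35],"turn": [0,0,0],"grip": 0.3},
    {"dp": [-0.5,2,36],"turn": [0,0,0],"grip": 0.3},
    {"dp": [-0.5,2,36],"turn": [0,0,0],"grip": 0.3},
  ],
)

```text
time_s: 12.85
position: [0.4228, 0.0852, 0.0427]
tcp_rot: [[-1.0, 0.0, 0.001], [0.0, 1.0, -0.0], [-0.001, -0.0, -1.0]]
force: [0.4, -0.2, -0.9]
opening: 0.53
```

```bash
python3 -c "
from h import *
delta([.4231,.0849,.043],0); print(bot.read_state()['force'])"
```

```text
dp [-0.3, -0.3, -0.3] turn [-0.01, 0.08, -0.01] pos [0.4228 0.0852 0.0427]
[ 0.42919461 -0.23883507 -0.87357961]
```

Request:
jog_arm(
  rows=[
    {"dp": [0,0,1],"turn": [0,0,0],"grip": 0.3},
    {"dp": [0,0,1.5],"turn": [0,0,0],"grip": 0.3},
    {"dp": [0,0,1.5],"turn": [0,0,0],"grip": 0.3},
  ],
)

```text
time_s: 13.15
position: [0.4228, 0.0853, 0.0425]
tcp_rot: [[-1.0, -0.0, 0.003], [-0.0, 1.0, -0.0], [-0.003, -0.0, -1.0]]
force: [-1.6, -0.3, 17.4]
opening: 0.529
```

Request:
jog_arm(
  rows=[
    {"dp": [0,0,-1],"turn": [0,0,0],"grip": 0.3},
    {"dp": [0,0,-1],"turn": [0,0,0],"grip": 0.75},
    {"dp": [0,0,-1],"turn": [0,0,0],"grip": 0.75},
    {"dp": [0,0,-1],"turn": [0,0,0],"grip": 0.75},
    {"dp": [0,0,-1],"turn": [0,0,0],"grip": 0.75},
    {"dp": [0,0,-30],"turn": [0,0,0],"grip": 0.75},
    {"dp": [0,0,-70],"turn": [0,0,0],"grip": 0.75},
    {"dp": [-40,0,-120],"turn": [0,0,0],"grip": 0.75},
    {"dp": [-40,0,-120],"turn": [0,0,0],"grip": 0.75},
    {"dp": [-40,0,-120],"turn": [0,0,0],"grip": 0.75},
  ],
)

```text
time_s: 14.15
position: [0.4655, 0.0851, 0.1626]
tcp_rot: [[-1.0, 0.0, 0.007], [0.0, 1.0, -0.0], [-0.007, -0.0, -1.0]]
force: [-0.3, 0.2, -0.5]
opening: 0.749
```

```bash
python3 -c "
from h import *
cap('wrist','w9');cap('side','s9');delta([.507,-.2407,.12],-10)
cap('top','t9')
ci,im,d=load('s9'); cv2.imwrite('pics/z9.png',cv2.resize(im[130:270,160:300,::-1],None,fx=4,fy=4))
for f in ['w9','t9']:
  ci,im,d=load(f);C=cloud(ci,d)
  for q in [[.4745,.11],[.4216,.085]]:
    m=(d>0)&(abs(C[...,2]-.069)<.006)&(np.hypot(C[...,0]-q[0],C[...,1]-q[1])<.027)
    c=cv2.minEnclosingCircle((C[m][:,:2]*1000).astype(np.float32))
    print(f,m.sum(),C[m].mean(0).round(4),C[m].min(0).round(4),C[m].max(0).round(4),c)
"
```

```text
dp [-46.3, -326.1, 39.7] turn [-0.0, -0.15, 9.99] pos [0.4608 0.0854 0.1599]
w9 2277 [0.4731 0.1094 0.0691] [0.4532 0.0887 0.0631] [0.4955 0.1304 0.0715] ((474.2323303222656, 109.50422668457031), 21.394094467163086)
w9 2628 [0.4212 0.0844 0.0692] [0.4011 0.0637 0.0639] [0.4422 0.1051 0.0719] ((421.8183898925781, 84.32244873046875), 21.344669342041016)
t9 8 [0.4918 0.1096 0.0696] [0.4913 0.1014 0.0669] [0.4941 0.1182 0.073 ] ((491.50396728515625, 109.80912780761719), 8.402257919311523)<string>:11: RuntimeWarning: Mean of empty slice.
  ret = um.true_divide(
Traceback (most recent call last):
ValueError: zero-size array to reduction operation minimum which has no identity
```

View pics/w9.png

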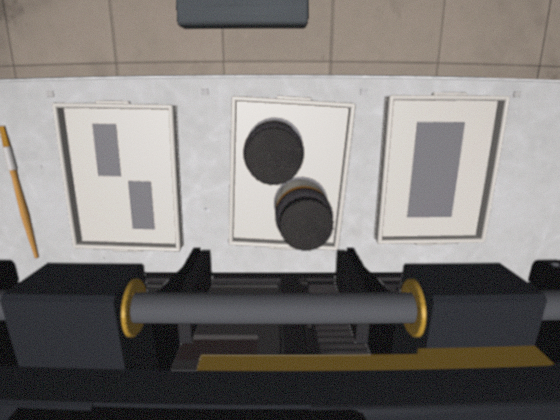

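View pics/z9.png

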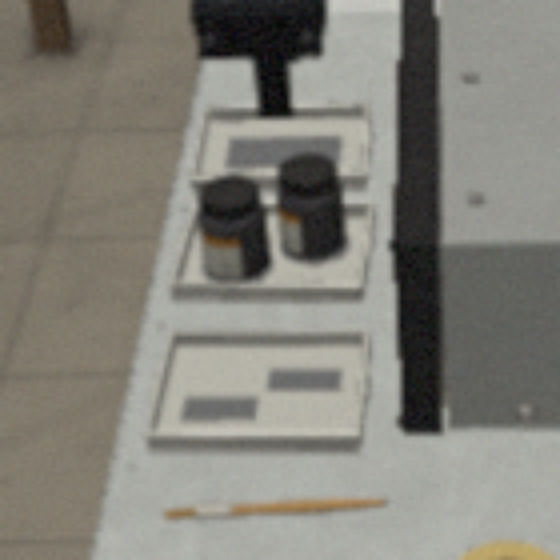

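Both jars stand upright on their discs within about 1 mm. Refine clip A (from w7) and the remaining marks (from w9).

```bash
python3 - <<'E'
from h import *
vv,uu=np.mgrid[0:420,0:560]
for f,q in [('w7',(.507,-.241)),('w4',(.4145,-.23))]:
    ci,im,d=load(f); g=cv2.cvtColor(im,cv2.COLOR_RGB2GRAY).astype(float)
    Z=onplane(ci,np.c_[uu.ravel(),vv.ravel()],.0065).reshape(420,560,3)
    roi=np.hypot(Z[...,0]-q[0],Z[...,1]-q[1])<.03
    b=roi&(g<80); n_,l,st,ce=cv2.connectedComponentsWithStats(b.astype(np.uint8)); b=l==1+np.argmax(st[1:,4])
    r=cv2.minAreaRect((Z[b][:,:2]*1000).astype(np.float32))
    print(f,b.sum(),Z[b].mean(0),np.round(r[0],1),np.round(r[1],1),round(r[2],1))
    v,u=np.where(roi); c=im[v.min():v.max(),u.min():u.max(),::-1]
    cv2.imwrite('pics/c_%s.png'%f,cv2.resize(c,None,fx=6,fy=6,interpolation=cv2.INTER_CUBIC)); print(u.min(),v.min())
# marks in w9
for f in ['w9','w1','top0']:
    ci,im,d=load(f); g=cv2.cvtColor(im,cv2.COLOR_RGB2GRAY)
    Z=onplane(ci,np.c_[uu.ravel(),vv.ravel()],.003).reshape(420,560,3)
    for n,q,w,h in [('c+',(.477,-.0425),.033,.018),('c-',(.424,-.069),.033,.018),('blk',(.4430,.235),.052,.032)]:
        roi=(abs(Z[...,0]-q[0])<w)&(abs(Z[...,1]-q[1])<h)
        lo,hi=np.percentile(g[roi],[10,97]); wt=np.clip((hi-g[roi].astype(float))/(hi-lo),0,1); wt[wt<.3]=0
        P=Z[roi][:,:2]; c=(P*wt[:,None]).sum(0)/wt.sum(); qq=P-c
        ev,E=np.linalg.eigh((qq*wt[:,None]).T@qq/wt.sum()); print(f,n,c.round(4),np.sqrt(ev*12).round(4),((np.degrees(np.arctan2(E[1,1],E[0,1]))+90)%180-90).round(2))
E
```

```text
w7 351 [ 0.50742939 -0.24174089  0.0065    ] [ 507.8 -240.5] [21.3 12.9] 81.7
364 56
w4 169 [ 0.4122664  -0.23170368  0.0065    ] [ 411.5 -230.8] [11.9 19.3] 28.7
381 170
w9 c+ [ 0.4768 -0.0427] [0.0226 0.0486] 0.32
w9 c- [ 0.4245 -0.0689] [0.0224 0.0482] -0.65
w9 blk [0.4423 0.235 ] [0.044  0.0896] 0.69
w1 c+ [ 0.4772 -0.0426] [0.0223 0.0482] -0.25
w1 c- [ 0.4249 -0.0688] [0.0222 0.0483] -0.22
w1 blk [0.4435 0.235 ] [0.0436 0.0895] 0.67
top0 c+ [ 0.4764 -0.0427] [0.0216 0.0468] -2.08
top0 c- [ 0.4238 -0.0693] [0.0224 0.048 ] -2.07
top0 blk [0.4425 0.2347] [0.0438 0.0895] 0.52
```

View pics/c_w7.png

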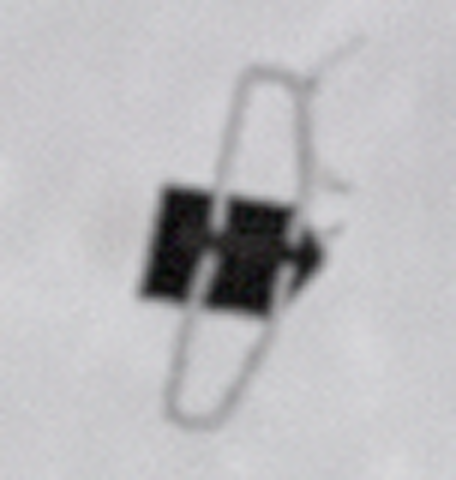

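View pics/c_w4.png

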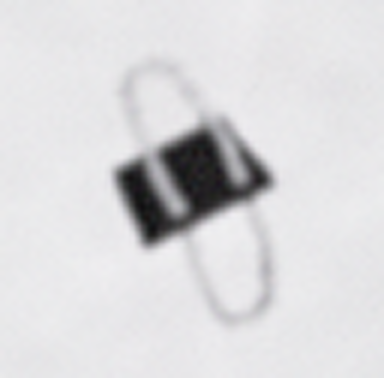

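Request:
jog_arm(
  rows=[
    {"dp": [-45,-326,0],"turn": [0,0,11],"grip": 0.55},
    {"dp": [-45,-326,0],"turn": [0,0,11],"grip": 0.55},
    {"dp": [-45,-326,0],"turn": [0,0,11],"grip": 0.55},
    {"dp": [-45,-326,0],"turn": [0,0,11],"grip": 0.55},
    {"dp": [-45,-326,0],"turn": [0,0,11],"grip": 0.55},
    {"dp": [-45,-326,0],"turn": [0,0,11],"grip": 0.55},
    {"dp": [-45,-326,0],"turn": [0,0,11],"grip": 0.55},
    {"dp": [-45,-326,40],"turn": [0,0,11],"grip": 0.55},
    {"dp": [-45,-326,80],"turn": [0,0,11],"grip": 0.55},
    {"dp": [-45,-326,80],"turn": [0,0,11],"grip": 0.55},
  ],
)

```text
time_s: 15.3
position: [0.5016, -0.2372, 0.074]
tcp_rot: [[-0.981, 0.192, -0.014], [0.192, 0.981, 0.01], [0.015, 0.007, -1.0]]
force: [-1.8, 0.9, 0.3]
opening: 0.552
```

Request:
jog_arm(
  rows=[
    {"dp": [0,0,0],"turn": [0,0,0],"grip": 0.55},
    {"dp": [0,0,0],"turn": [0,0,0],"grip": 0.55},
  ],
)

```text
time_s: 15.5
position: [0.5077, -0.2407, 0.0816]
tcp_rot: [[-0.982, 0.19, 0.001], [0.19, 0.982, -0.001], [-0.001, -0.001, -1.0]]
force: [0.3, -0.5, 0.1]
opening: 0.547
```

```bash
python3 -c "
from h import *
cap('wrist','w10');delta([.507,-.241,.0135],-11)
"
```

```text
dp [1.3, -0.2, 68.7] turn [-0.07, 0.15, 0.03] pos [ 0.5082 -0.2409  0.0822]
```

View pics/w10.png

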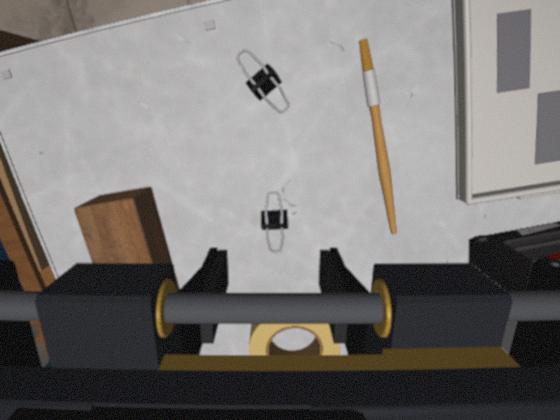

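Clip A lies straight and centred (col 274) between the fingers. Descend.

Request:
jog_arm(
  rows=[
    {"dp": [1,0,35],"turn": [0,0,0],"grip": 0.55},
    {"dp": [1,0,55],"turn": [0,0,0],"grip": 0.55},
    {"dp": [1,0,64],"turn": [0,0,0],"grip": 0.55},
    {"dp": [1,0,67],"turn": [0,0,0],"grip": 0.55},
    {"dp": [1,0,67],"turn": [0,0,0],"grip": 0.55},
  ],
)

```text
time_s: 16.05
position: [0.507, -0.2408, 0.0146]
tcp_rot: [[-0.982, 0.191, 0.001], [0.191, 0.982, -0.001], [-0.002, -0.001, -1.0]]
force: [0.1, 0.1, -0.0]
opening: 0.55
```

```bash
python3 -c "
from h import *
cap('side','s10');delta([.507,-.241,.0135],-11);print(bot.read_state()['force'])
ci,im,d=load('s10'); cv2.imwrite('pics/z10.png',cv2.resize(im[230:310,190:310,::-1],None,fx=6,fy=6))
"
```

```text
dp [0.1, -0.1, 1.3] turn [-0.06, 0.12, 0.01] pos [ 0.5071 -0.241   0.0148]
[ 0.08801723 -0.37023894 -0.31941727]
```

View pics/z10.png

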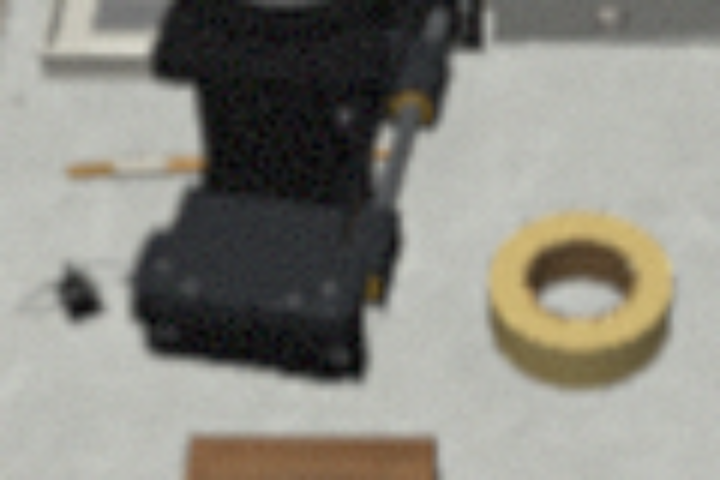

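Request:
jog_arm(
  rows=[
    {"dp": [0,0,1],"turn": [0,0,0],"grip": 0.1},
    {"dp": [0,0,1],"turn": [0,0,0],"grip": 0.1},
    {"dp": [0,0,1],"turn": [0,0,0],"grip": 0.1},
    {"dp": [0,0,1],"turn": [0,0,0],"grip": 0.1},
    {"dp": [0,0,1],"turn": [0,0,0],"grip": 0.1},
    {"dp": [0,0,1],"turn": [0,0,0],"grip": 0.1},
  ],
)

```text
time_s: 16.7
position: [0.5064, -0.2405, 0.0127]
tcp_rot: [[-0.982, 0.191, 0.0], [0.191, 0.982, -0.0], [-0.0, -0.0, -1.0]]
force: [-0.1, -0.7, 1.5]
opening: 0.211
```

Request:
jog_arm(
  rows=[
    {"dp": [0,0,-30],"turn": [0,0,0],"grip": 0.1},
    {"dp": [0,0,-70],"turn": [0,0,0],"grip": 0.1},
    {"dp": [0,0,-70],"turn": [0,0,0],"grip": 0.1},
  ],
)

```text
time_s: 17.0
position: [0.509, -0.2424, 0.0867]
tcp_rot: [[-0.982, 0.191, 0.007], [0.191, 0.982, -0.006], [-0.008, -0.004, -1.0]]
force: [0.7, -0.7, 0.9]
opening: 0.208
```

```bash
python3 -c "
from h import *
cap('wrist','w11');delta([.4768,-.0427,.08],-1.5)
"
```

```text
dp [68.4, 189.4, 4.0] turn [-0.17, 0.28, -9.5] pos [ 0.5078 -0.2416  0.0848]
```

View pics/w11.png

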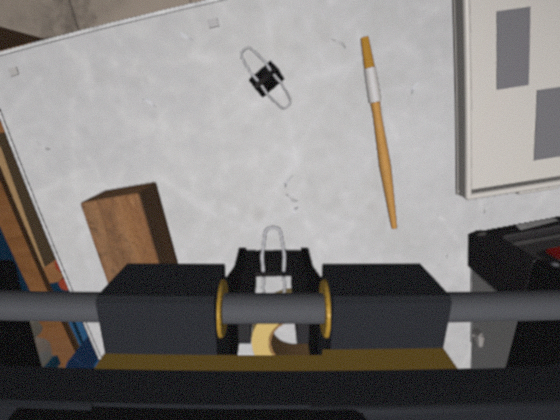

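```bash
python3 -c "
from h import *
ci,im,d=load('w11'); s=bot.read_state(); R=np.array(s['tcp_rot']); p=np.array(s['position'])
print(p,((onplane(ci,[(272,226.5)],p[2]-.006)[0]-p)@R*1000).round(1))
"
```

```text
[ 0.50783252 -0.24162063  0.08484429] [20.  -1.7  5.9]
```

```bash
python3 -c "
from h import *
ci,im,d=load('w10'); g=cv2.cvtColor(im,cv2.COLOR_RGB2GRAY)
p=np.array([.5082,-.2409,.0822]); a=np.radians(-11); X=-np.array([np.cos(a),np.sin(a)]); Y=np.array([-np.sin(a),np.cos(a)])
for uv,z in [((274,193),.0065),((274,251),.0065),((274,219),.010)]:
    q=onplane(ci,[uv],z)[0]-p; print(uv,(q[:2]@X*1000).round(1),(q[:2]@Y*1000).round(1))
m=g[205:235,255:295]<80; v,u=np.where(m); 
q=onplane(ci,np.c_[u+255,v+205],.0065).mean(0)-p; print(q[:2]@X*1000,q[:2]@Y*1000)
ci,im,d=load('w11'); cv2.imwrite('pics/z11.png',cv2.resize(im[200:300,220:330,::-1],None,fx=6,fy=6))
"
```

```text
(274, 193) 22.2 0.1
(274, 251) -20.9 0.2
(274, 219) 4.6 0.2
2.7264219203066133 0.14769293050170113
```

View pics/z11.png

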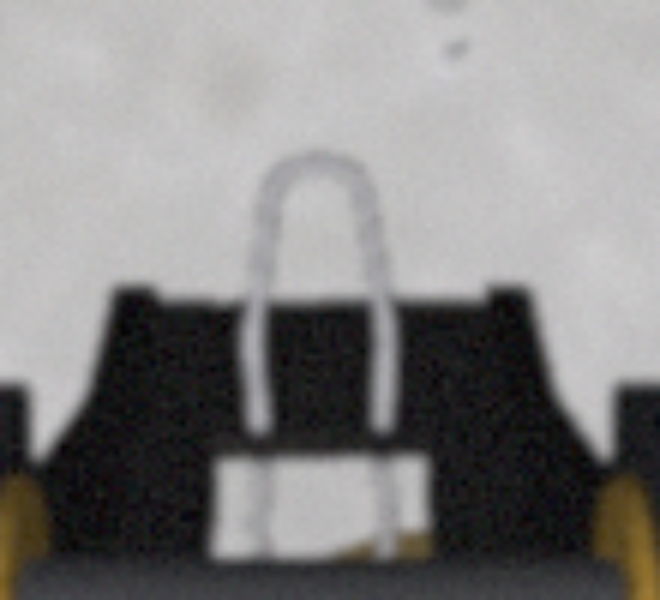

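Request:
jog_arm(
  rows=[
    {"dp": [40,40,0],"turn": [0,0,-9.5],"grip": 0.1},
    {"dp": [40,40,0],"turn": [0,0,-9.5],"grip": 0.1},
    {"dp": [69,189,4],"turn": [0,0,-9.5],"grip": 0.1},
    {"dp": [69,189,4],"turn": [0,0,-9.5],"grip": 0.1},
    {"dp": [69,189,4],"turn": [0,0,-9.5],"grip": 0.1},
    {"dp": [69,189,4],"turn": [0,0,-9.5],"grip": 0.1},
    {"dp": [69,189,4],"turn": [0,0,-9.5],"grip": 0.1},
    {"dp": [69,189,4],"turn": [0,0,-9.5],"grip": 0.1},
  ],
)

```text
time_s: 17.85
position: [0.475, -0.0426, 0.0781]
tcp_rot: [[-1.0, 0.027, -0.0], [0.027, 1.0, -0.0], [0.0, -0.0, -1.0]]
force: [-0.4, -0.3, -0.7]
opening: 0.211
```

```bash
python3 -c "
from h import *
cap('wrist','w12');delta([.4758,-.0427,.0165],-1.5)
"
```

```text
dp [-0.7, 0.4, 61.7] turn [-0.02, 0.01, -0.1] pos [ 0.4751 -0.0431  0.0782]
```

View pics/w12.png

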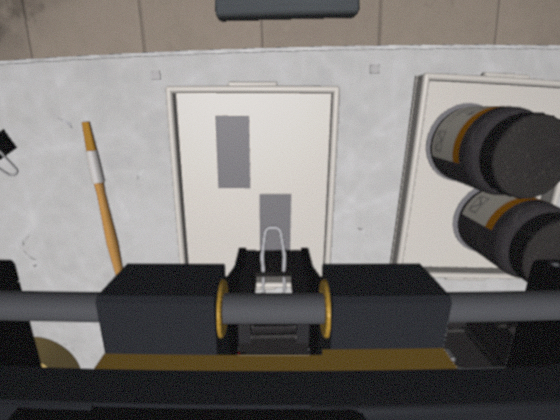

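```bash
python3 -c "
from h import *
ci,im,d=load('w12'); g=cv2.cvtColor(im,cv2.COLOR_RGB2GRAY)
print(g[205,250:300])
for r in [200,210]:
  row=g[r].astype(float); e=[]
  t=165
  l=[u for u in range(252,275) if row[u]>t>=row[u+1]]; rr=[u for u in range(276,300) if row[u]<=t<row[u+1]]
  print(r,l,rr, onplane(ci,[(l[-1]+.5,r),(rr[0]+.5,r)],.003))
"
```

```text
[208 209 208 208 209 206 211 206 197 169 141 120 121 123 130 123 130 125
 123 123 127 125 120 128 120 121 130 127 126 124 123 124 124 126 127 123
 124 127 121 130 147 183 202 206 205 204 205 202 204 205]
200 [259] [290] [[ 0.45772097 -0.05242456  0.003     ]
 [ 0.45828963 -0.03101646  0.003     ]]
210 [258] [290] [[ 0.46491008 -0.05339696  0.003     ]
 [ 0.4655025  -0.0311022   0.003     ]]
```

Request:
jog_arm(
  rows=[
    {"dp": [-0.7,0.7,30],"turn": [0,0,0],"grip": 0.1},
    {"dp": [-0.7,0.7,50],"turn": [0,0,0],"grip": 0.1},
    {"dp": [-0.7,0.7,58],"turn": [0,0,0],"grip": 0.1},
    {"dp": [-0.7,0.7,61],"turn": [0,0,0],"grip": 0.1},
    {"dp": [-0.7,0.7,61],"turn": [0,0,0],"grip": 0.1},
    {"dp": [-0.7,0.7,61],"turn": [0,0,0],"grip": 0.1},
  ],
)

```text
time_s: 18.5
position: [0.4759, -0.0416, 0.0182]
tcp_rot: [[-1.0, 0.027, 0.001], [0.027, 1.0, -0.0], [-0.001, -0.0, -1.0]]
force: [-1.7, 0.3, -0.2]
opening: 0.209
```

Request:
jog_arm(
  rows=[
    {"dp": [0,-0.5,1],"turn": [0,0,0],"grip": 0.1},
    {"dp": [0,-0.5,1],"turn": [0,0,0],"grip": 0.1},
  ],
)

```text
time_s: 18.7
position: [0.4757, -0.0418, 0.0171]
tcp_rot: [[-1.0, 0.026, 0.001], [0.026, 1.0, -0.0], [-0.001, -0.0, -1.0]]
force: [-0.1, 0.2, 0.5]
opening: 0.21
```

Request:
jog_arm(
  rows=[
    {"dp": [0,-0.4,0.8],"turn": [0,0,0],"grip": 0.1},
    {"dp": [0,-0.4,0.8],"turn": [0,0,0],"grip": 0.1},
  ],
)

```text
time_s: 18.9
position: [0.4754, -0.042, 0.016]
tcp_rot: [[-1.0, 0.026, 0.0], [0.026, 1.0, -0.0], [-0.0, -0.0, -1.0]]
force: [-0.5, 0.7, -0.6]
opening: 0.209
```

Request:
jog_arm(
  rows=[
    {"dp": [0,0,0.3],"turn": [0,0,0],"grip": 0.1},
    {"dp": [0,0,0.3],"turn": [0,0,0],"grip": 0.36},
    {"dp": [0,0,0.3],"turn": [0,0,0],"grip": 0.36},
    {"dp": [0,0,0.3],"turn": [0,0,0],"grip": 0.36},
    {"dp": [0,0,-20],"turn": [0,0,0],"grip": 0.36},
    {"dp": [0,0,-60],"turn": [0,0,0],"grip": 0.36},
    {"dp": [-20,0,-100],"turn": [0,0,0],"grip": 0.5},
    {"dp": [-20,0,-120],"turn": [0,0,0],"grip": 0.5},
    {"dp": [-20,0,-120],"turn": [0,0,0],"grip": 0.5},
  ],
)

```text
time_s: 19.8
position: [0.4978, -0.0431, 0.1387]
tcp_rot: [[-1.0, 0.026, 0.007], [0.026, 1.0, -0.002], [-0.007, -0.002, -1.0]]
force: [0.3, 0.5, -0.9]
opening: 0.484
```

```bash
python3 -c "
from h import *
cap('wrist','w13');delta([.414,-.230,.08],25)
"
```

```text
dp [77.3, -189.3, 56.9] turn [-0.09, 0.16, -26.5] pos [ 0.4961 -0.0427  0.137 ]
```

View pics/w13.png

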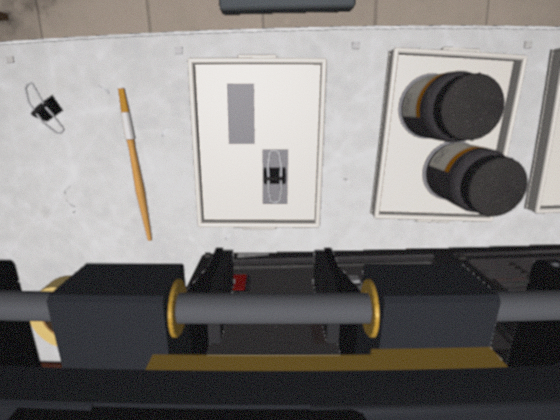

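Request:
jog_arm(
  rows=[
    {"dp": [77,-189,30],"turn": [0,0,-26.5],"grip": 0.55},
    {"dp": [77,-189,30],"turn": [0,0,-26.5],"grip": 0.55},
    {"dp": [77,-189,30],"turn": [0,0,-26.5],"grip": 0.55},
    {"dp": [77,-189,57],"turn": [0,0,-26.5],"grip": 0.55},
    {"dp": [77,-189,57],"turn": [0,0,-26.5],"grip": 0.55},
    {"dp": [77,-189,57],"turn": [0,0,-26.5],"grip": 0.55},
    {"dp": [77,-189,57],"turn": [0,0,-26.5],"grip": 0.55},
    {"dp": [77,-189,57],"turn": [0,0,-26.5],"grip": 0.55},
  ],
)

```text
time_s: 20.65
position: [0.4129, -0.2281, 0.0783]
tcp_rot: [[-0.906, -0.423, -0.002], [-0.423, 0.906, 0.002], [0.001, 0.002, -1.0]]
force: [-0.0, -0.5, 0.4]
opening: 0.553
```

```bash
python3 -c "
from h import *
cap('wrist','w14');delta([.414,-.230,.014],25)
ci,im,d=load('w14'); g=cv2.cvtColor(im,cv2.COLOR_RGB2GRAY)
cv2.imwrite('pics/z14.png',cv2.resize(im[170:270,220:330,::-1],None,fx=6,fy=6))
"
```

```text
dp [0.2, -2.1, 64.7] turn [0.06, -0.02, 0.07] pos [ 0.4134 -0.2281  0.0787]
```

View pics/z14.png

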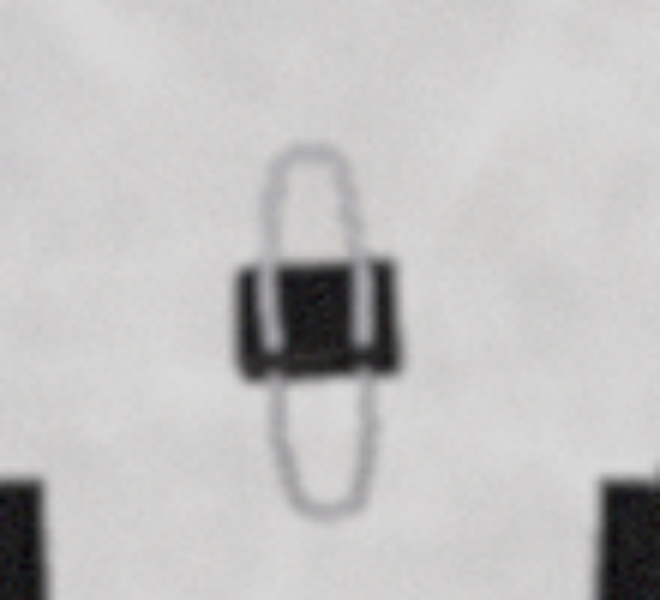

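```bash
python3 -c "
from h import *
ci,im,d=load('w14')
t=onplane(ci,[(271.3,195),(274.7,255.8)],.0065); print(t, t.mean(0)); v=t[1]-t[0]; print(np.degrees(np.arctan2(v[1],v[0])))
ci,im,d=load('w10'); t=onplane(ci,[(274,193),(274,251)],.0065); print(t.mean(0))
c=t.mean(0)
delta([.4138,-.2302,.0135],28)
"
```

```text
[[ 0.39416549 -0.23991936  0.0065    ]
 [ 0.43382052 -0.2187832   0.0065    ]] [ 0.413993   -0.22935128  0.0065    ]
28.057644784147993
[ 0.50759047 -0.24061408  0.0065    ]
dp [0.5, -2.2, 65.2] turn [0.06, -0.01, -2.93] pos [ 0.4134 -0.2281  0.0787]
```

Request:
jog_arm(
  rows=[
    {"dp": [0,-1.7,35],"turn": [0,0,-3],"grip": 0.55},
    {"dp": [0,-1.7,52],"turn": [0,0,-3],"grip": 0.55},
    {"dp": [0,-1.7,61],"turn": [0,0,-3],"grip": 0.55},
    {"dp": [0,-1.7,64],"turn": [0,0,-3],"grip": 0.55},
    {"dp": [0,-1.7,64],"turn": [0,0,-3],"grip": 0.55},
    {"dp": [0,-1.7,64],"turn": [0,0,-3],"grip": 0.55},
  ],
)

```text
time_s: 21.3
position: [0.4146, -0.231, 0.0155]
tcp_rot: [[-0.883, -0.47, 0.001], [-0.47, 0.883, -0.001], [-0.0, -0.001, -1.0]]
force: [-0.1, -0.1, 0.5]
opening: 0.549
```

```bash
python3 -c "
from h import *
delta([.414,-.2297,.0135],28)"
```

```text
dp [-0.1, 1.5, 2.0] turn [-0.08, 0.03, 0.02] pos [ 0.4146 -0.231   0.0155]
```

Request:
jog_arm(
  rows=[
    {"dp": [0,1.3,2],"turn": [0,0,0],"grip": 0.55},
    {"dp": [0,1.3,2],"turn": [0,0,0],"grip": 0.1},
    {"dp": [0,1.3,2],"turn": [0,0,0],"grip": 0.1},
    {"dp": [0,1.3,2],"turn": [0,0,0],"grip": 0.1},
    {"dp": [0,1.3,2],"turn": [0,0,0],"grip": 0.1},
    {"dp": [0,1.3,2],"turn": [0,0,0],"grip": 0.1},
  ],
)

```text
time_s: 21.9
position: [0.4134, -0.2298, 0.0128]
tcp_rot: [[-0.883, -0.469, -0.0], [-0.469, 0.883, 0.0], [0.0, 0.0, -1.0]]
force: [0.4, -0.7, 1.3]
opening: 0.21
```

Request:
jog_arm(
  rows=[
    {"dp": [0,0,-30],"turn": [0,0,0],"grip": 0.1},
    {"dp": [0,0,-70],"turn": [0,0,0],"grip": 0.1},
    {"dp": [0,0,-70],"turn": [0,0,0],"grip": 0.1},
  ],
)

```text
time_s: 22.2
position: [0.4155, -0.2316, 0.0862]
tcp_rot: [[-0.883, -0.47, 0.006], [-0.47, 0.883, -0.006], [-0.003, -0.008, -1.0]]
force: [1.0, 0.1, -0.6]
opening: 0.209
```

```bash
python3 -c "
from h import *
cap('wrist','w15');delta([.4243,-.0688,.08],-1.5)
ci,im,d=load('w15'); cv2.imwrite('pics/z15.png',cv2.resize(im[200:300,220:330,::-1],None,fx=6,fy=6))
"
```

```text
dp [-84.5, 138.7, 4.1] turn [-0.26, 0.17, 29.5] pos [ 0.4147 -0.2309  0.0847]
```

View pics/z15.png

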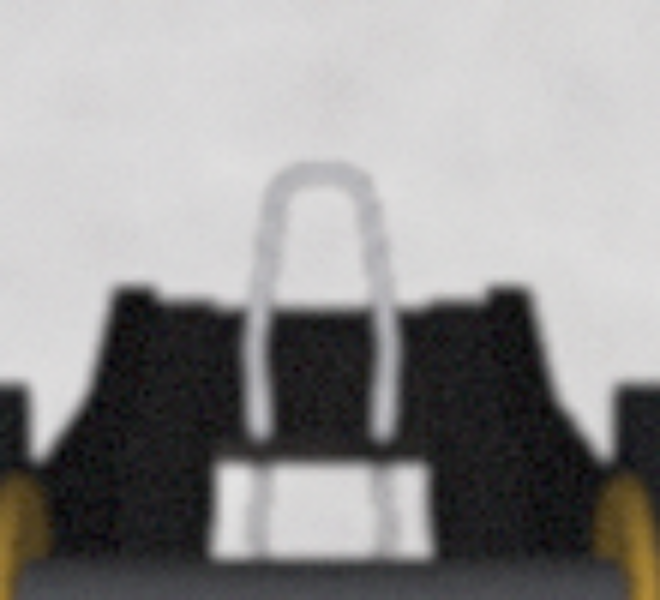

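```bash
python3 -c "
from h import *
ci,im,d=load('w13'); cv2.imwrite('pics/z13.png',cv2.resize(im[135:215,235:315,::-1],None,fx=7,fy=7,interpolation=cv2.INTER_CUBIC))
delta([.4228,-.0690,.08],-1.5)
"
```

```text
dp [-83.1, 139.2, 4.1] turn [-0.26, 0.17, 29.5] pos [ 0.4147 -0.2309  0.0847]
```

View pics/z13.png

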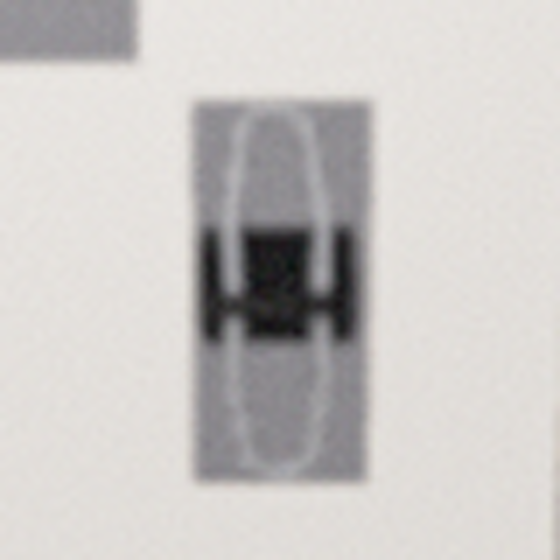

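Request:
jog_arm(
  rows=[
    {"dp": [-83,139,4],"turn": [0,0,29.5],"grip": 0.1},
    {"dp": [-83,139,4],"turn": [0,0,29.5],"grip": 0.1},
    {"dp": [-83,139,4],"turn": [0,0,29.5],"grip": 0.1},
    {"dp": [-83,139,4],"turn": [0,0,29.5],"grip": 0.1},
    {"dp": [-83,139,4],"turn": [0,0,29.5],"grip": 0.1},
    {"dp": [-83,139,4],"turn": [0,0,29.5],"grip": 0.1},
    {"dp": [-83,139,4],"turn": [0,0,29.5],"grip": 0.1},
    {"dp": [-83,139,4],"turn": [0,0,29.5],"grip": 0.1},
  ],
)

```text
time_s: 23.05
position: [0.422, -0.0694, 0.0786]
tcp_rot: [[-1.0, 0.028, 0.0], [0.028, 1.0, -0.0], [-0.0, -0.0, -1.0]]
force: [-0.1, -0.3, -0.6]
opening: 0.212
```

```bash
python3 -c "
from h import *
cap('wrist','w16');delta([.4228,-.0688,.0165],-1.5)
"
```

```text
dp [-0.9, 0.6, 62.1] turn [-0.01, 0.02, -0.1] pos [ 0.4219 -0.0694  0.0786]
```

View pics/w16.png

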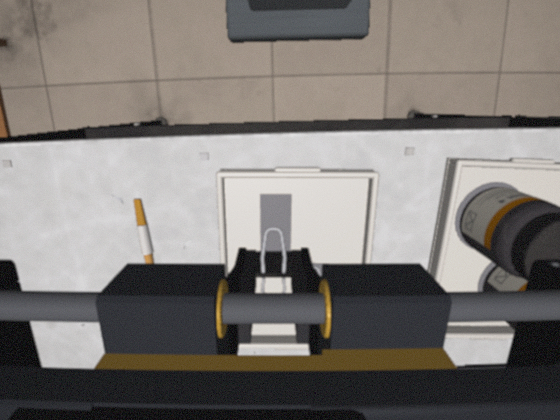

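Clip sits over the mark (cols 260–291). Lower it.

Request:
jog_arm(
  rows=[
    {"dp": [-0.9,0.7,30],"turn": [0,0,0],"grip": 0.1},
    {"dp": [-0.9,0.7,50],"turn": [0,0,0],"grip": 0.1},
    {"dp": [-0.9,0.7,58],"turn": [0,0,0],"grip": 0.1},
    {"dp": [-0.9,0.7,61],"turn": [0,0,0],"grip": 0.1},
    {"dp": [-0.9,0.7,62],"turn": [0,0,0],"grip": 0.1},
    {"dp": [-0.9,0.7,62],"turn": [0,0,0],"grip": 0.1},
    {"dp": [-0.9,0.7,62],"turn": [0,0,0],"grip": 0.1},
  ],
)

```text
time_s: 23.8
position: [0.4229, -0.0677, 0.0174]
tcp_rot: [[-1.0, 0.026, 0.001], [0.026, 1.0, -0.001], [-0.001, -0.001, -1.0]]
force: [-0.2, 0.4, -0.5]
opening: 0.206
```

```bash
python3 -c "
from h import *
delta([.4228,-.0687,.0158],-1.5);print(bot.read_state()['force'])
"
```

```text
dp [0.1, -1.0, 1.6] turn [-0.03, 0.08, -0.01] pos [ 0.4229 -0.0677  0.0174]
[-0.19408806  0.43844644 -0.47762265]
```

Request:
jog_arm(
  rows=[
    {"dp": [0,-0.7,1],"turn": [0,0,0],"grip": 0.1},
    {"dp": [0,-0.7,1.6],"turn": [0,0,0],"grip": 0.1},
    {"dp": [0,-0.7,1.6],"turn": [0,0,0],"grip": 0.1},
    {"dp": [0,-0.7,1.6],"turn": [0,0,0],"grip": 0.36},
    {"dp": [0,-0.7,1.6],"turn": [0,0,0],"grip": 0.36},
    {"dp": [0,-0.7,1.6],"turn": [0,0,0],"grip": 0.36},
    {"dp": [0,-0.7,-20],"turn": [0,0,0],"grip": 0.36},
    {"dp": [0,-0.7,-60],"turn": [0,0,0],"grip": 0.36},
    {"dp": [-60,0,-110],"turn": [0,0,0],"grip": 0.6},
    {"dp": [-60,0,-120],"turn": [0,0,0],"grip": 0.6},
  ],
)

```text
time_s: 24.8
position: [0.4847, -0.0695, 0.1389]
tcp_rot: [[-1.0, 0.027, 0.003], [0.027, 1.0, -0.001], [-0.003, -0.001, -1.0]]
force: [1.4, 0.1, -0.2]
opening: 0.463
```

Request:
jog_arm(
  rows=[
    {"dp": [0,0,0],"turn": [0,0,0],"grip": 0.6},
    {"dp": [0,0,0],"turn": [0,0,0],"grip": 0.6},
  ],
)

```text
time_s: 25.0
position: [0.4821, -0.0688, 0.1369]
tcp_rot: [[-1.0, 0.026, 0.0], [0.026, 1.0, -0.0], [-0.0, -0.0, -1.0]]
force: [0.4, -0.5, 0.0]
opening: 0.58
```

```bash
python3 -c "
from h import *
cap('wrist','w17');delta([.507,-.3407,.12],1.5)
ci,im,d=load('w17'); cv2.imwrite('pics/z17.png',cv2.resize(im[40:220,180:400,::-1],None,fx=3.5,fy=3.3,interpolation=cv2.INTER_CUBIC))
"
```

```text
dp [-33.6, -271.6, 15.6] turn [0.07, -0.18, -3.0] pos [ 0.4806 -0.0684  0.136 ]
```

View pics/z17.png

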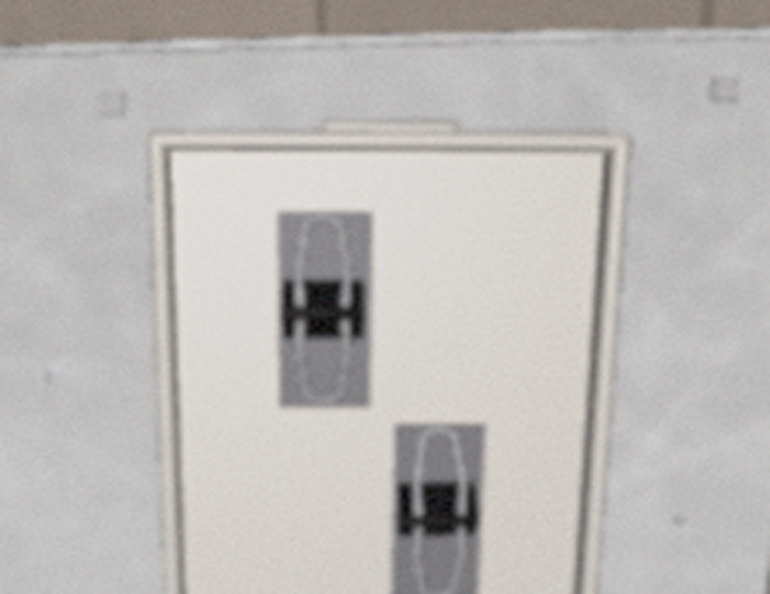

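Both clips lie centred and along their rectangles. Now the block.

Request:
jog_arm(
  rows=[
    {"dp": [-33,-272,15],"turn": [0,0,0],"grip": 0.75},
    {"dp": [-33,-272,15],"turn": [0,0,0],"grip": 0.75},
    {"dp": [-33,-272,15],"turn": [0,0,0],"grip": 0.75},
    {"dp": [-33,-272,15],"turn": [0,0,0],"grip": 0.75},
    {"dp": [-33,-272,15],"turn": [0,0,0],"grip": 0.75},
    {"dp": [-33,-272,15],"turn": [0,0,0],"grip": 0.75},
    {"dp": [-33,-272,15],"turn": [0,0,0],"grip": 0.75},
    {"dp": [-33,-272,40],"turn": [0,0,0],"grip": 0.75},
    {"dp": [-33,-272,40],"turn": [0,0,0],"grip": 0.75},
  ],
)

```text
time_s: 25.95
position: [0.5044, -0.3379, 0.0925]
tcp_rot: [[-1.0, 0.027, -0.009], [0.027, 1.0, 0.009], [0.009, 0.009, -1.0]]
force: [-0.6, 1.1, -0.2]
opening: 0.753
```

```bash
python3 -c "
from h import *
cap('wrist','w18');delta([.507,-.3407,.026],-1.5)
"
```

```text
dp [-2.1, -2.6, 67.9] turn [0.37, -0.39, 0.0] pos [ 0.5054 -0.3385  0.0939]
```

View pics/w18.png

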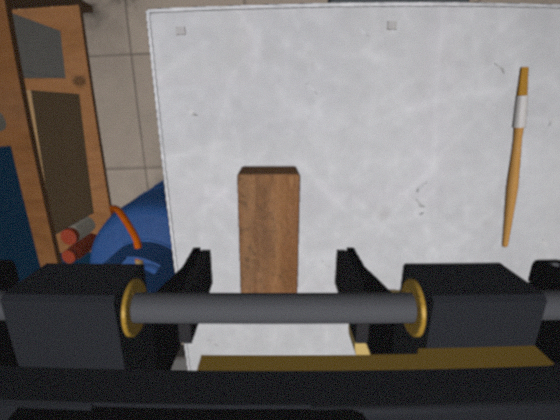

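Request:
jog_arm(
  rows=[
    {"dp": [-0.5,-1,30],"turn": [0,0,0],"grip": 0.75},
    {"dp": [-0.5,-1,45],"turn": [0,0,0],"grip": 0.75},
    {"dp": [-0.5,-1,60],"turn": [0,0,0],"grip": 0.75},
    {"dp": [-0.5,-1,68],"turn": [0,0,0],"grip": 0.75},
    {"dp": [-0.5,-1,68],"turn": [0,0,0],"grip": 0.75},
    {"dp": [-0.5,-1,68],"turn": [0,0,0],"grip": 0.75},
  ],
)

```text
time_s: 26.6
position: [0.509, -0.343, 0.0291]
tcp_rot: [[-1.0, 0.026, 0.0], [0.026, 1.0, -0.0], [-0.0, -0.0, -1.0]]
force: [-1.4, -0.4, 0.4]
opening: 0.75
```

```bash
python3 -c "
from h import *
delta([.507,-.3407,.026],-1.5)
"
```

```text
dp [2.1, 2.2, 3.1] turn [-0.02, 0.02, 0.0] pos [ 0.509  -0.343   0.0291]
```

Request:
jog_arm(
  rows=[
    {"dp": [2,2.2,2],"turn": [0,0,0],"grip": 0.75},
    {"dp": [2,2.2,2],"turn": [0,0,0],"grip": 0.75},
    {"dp": [2,2.2,2],"turn": [0,0,0],"grip": 0.2},
    {"dp": [2,2.2,2],"turn": [0,0,0],"grip": 0.2},
    {"dp": [2,2.2,2],"turn": [0,0,0],"grip": 0.2},
    {"dp": [2,2.2,2],"turn": [0,0,0],"grip": 0.2},
    {"dp": [2,2.2,2],"turn": [0,0,0],"grip": 0.2},
  ],
)

```text
time_s: 27.3
position: [0.5069, -0.3407, 0.0269]
tcp_rot: [[-1.0, 0.026, 0.0], [0.026, 1.0, -0.0], [-0.0, -0.0, -1.0]]
force: [-0.4, 0.2, 0.3]
opening: 0.456
```

```bash
python3 -c "
from h import *
delta([.507,-.3407,.026],-1.5); print(bot.read_state()['opening']*87)
"
```

```text
dp [-0.1, -0.0, 0.9] turn [-0.01, 0.01, -0.02] pos [ 0.5069 -0.3407  0.0269]
39.64198690789645
```

Request:
jog_arm(
  rows=[
    {"dp": [0,0,-30],"turn": [0,0,0],"grip": 0.2},
    {"dp": [0,0,-70],"turn": [0,0,0],"grip": 0.2},
    {"dp": [0,0,-110],"turn": [0,0,0],"grip": 0.2},
    {"dp": [0,0,-130],"turn": [0,0,0],"grip": 0.2},
    {"dp": [50,60,-130],"turn": [0,0,0],"grip": 0.2},
    {"dp": [50,60,-130],"turn": [0,0,0],"grip": 0.2},
  ],
)

```text
time_s: 27.9
position: [0.4566, -0.2772, 0.1574]
tcp_rot: [[-1.0, 0.026, -0.001], [0.026, 1.0, 0.001], [0.001, 0.001, -1.0]]
force: [-0.9, 0.4, -1.1]
opening: 0.455
```

```bash
python3 -c "
from h import *
cap('wrist','w19');delta([.4425,.235,.16],0.6); 
"
```

```text
dp [22.9, 506.7, 0.6] turn [0.46, -0.46, -2.06] pos [ 0.4525 -0.2721  0.1564]
```

View pics/w19.png

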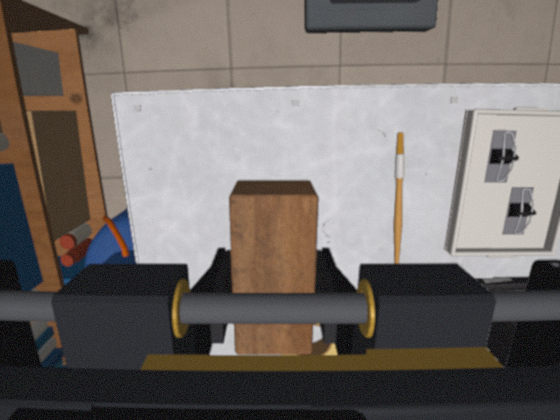

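Request:
jog_arm(
  rows=[
    {"dp": [26,511,0],"turn": [0,0,-2.1],"grip": 0.2},
    {"dp": [26,511,0],"turn": [0,0,-2.1],"grip": 0.2},
    {"dp": [26,511,0],"turn": [0,0,-2.1],"grip": 0.2},
    {"dp": [26,511,0],"turn": [0,0,-2.1],"grip": 0.2},
    {"dp": [26,511,0],"turn": [0,0,-2.1],"grip": 0.2},
    {"dp": [26,511,0],"turn": [0,0,-2.1],"grip": 0.2},
    {"dp": [26,511,0],"turn": [0,0,-2.1],"grip": 0.2},
    {"dp": [26,511,0],"turn": [0,0,-2.1],"grip": 0.2},
    {"dp": [26,511,0],"turn": [0,0,-2.1],"grip": 0.2},
    {"dp": [26,511,0],"turn": [0,0,-2.1],"grip": 0.2},
  ],
)

```text
time_s: 28.95
position: [0.446, 0.2226, 0.1568]
tcp_rot: [[-1.0, -0.01, 0.0], [-0.01, 1.0, -0.0], [-0.0, -0.0, -1.0]]
force: [-0.2, -0.2, -0.5]
opening: 0.456
```

```bash
python3 -c "
from h import *
delta([.4425,.235,.06],0.6); 
"
```

```text
dp [3.4, 12.4, 96.8] turn [-0.0, 0.02, -0.0] pos [0.446  0.2226 0.1568]
```

Request:
jog_arm(
  rows=[
    {"dp": [3,12,0],"turn": [0,0,0],"grip": 0.2},
    {"dp": [3,12,40],"turn": [0,0,0],"grip": 0.2},
    {"dp": [3,12,75],"turn": [0,0,0],"grip": 0.2},
    {"dp": [3,12,95],"turn": [0,0,0],"grip": 0.2},
    {"dp": [3,12,95],"turn": [0,0,0],"grip": 0.2},
    {"dp": [3,12,95],"turn": [0,0,0],"grip": 0.2},
  ],
)

```text
time_s: 29.55
position: [0.4432, 0.2321, 0.0618]
tcp_rot: [[-1.0, -0.01, -0.001], [-0.01, 1.0, -0.0], [0.001, -0.0, -1.0]]
force: [1.0, -0.2, -0.1]
opening: 0.454
```

```bash
python3 -c "
from h import *
cap('wrist','w20');delta([.4425,.235,.030],0.6); 
ci,im,d=load('w20'); s=bot.read_state(); R=np.array(s['tcp_rot']); p=np.array(s['position']);C=cloud(ci,d)
L=(C-p)@R
m=(d>0)&(abs(L[...,1])<.026)&(L[...,2]>-.014)&(L[...,2]<-.002)&(abs(L[...,0])<.06)
q=L[m]; print(m.sum(),q.min(0),q.max(0),np.percentile(q,99.5,axis=0),np.percentile(q,.5,axis=0),np.median(q,axis=0))
"
```

```text
dp [1.3, 2.7, 32.5] turn [0.01, 0.07, -0.04] pos [0.4438 0.2323 0.0625]
11494 [-0.04313435 -0.02597974 -0.0139879 ] [ 0.042744    0.0259101  -0.00201155] [ 0.04231115  0.02379709 -0.00264413] [-0.04146343 -0.02400871 -0.01294105] [ 0.01216616 -0.00079414 -0.00657902]
```

View pics/w20.png

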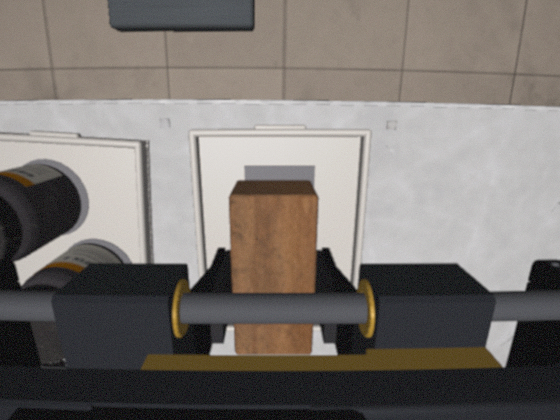

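Request:
jog_arm(
  rows=[
    {"dp": [1.2,2.7,12],"turn": [0,0,0],"grip": 0.2},
    {"dp": [1.2,2.7,24],"turn": [0,0,0],"grip": 0.2},
    {"dp": [1.2,2.7,29],"turn": [0,0,0],"grip": 0.2},
    {"dp": [1.2,2.7,31],"turn": [0,0,0],"grip": 0.2},
    {"dp": [1.2,2.7,31],"turn": [0,0,0],"grip": 0.2},
    {"dp": [1.2,2.7,31],"turn": [0,0,0],"grip": 0.2},
  ],
)

```text
time_s: 30.2
position: [0.4419, 0.2352, 0.0308]
tcp_rot: [[-1.0, -0.01, 0.0], [-0.01, 1.0, 0.0], [-0.0, 0.0, -1.0]]
force: [-0.5, -0.2, -0.0]
opening: 0.455
```

```bash
python3 -c "
from h import *
delta([.4425,.235,.0299],0.6); print(bot.read_state()['force'])
"
```

```text
dp [-0.6, -0.3, 0.9] turn [0.0, 0.01, -0.01] pos [0.4419 0.2352 0.0308]
[-0.48439303 -0.21214805 -0.00315723]
```

Request:
jog_arm(
  rows=[
    {"dp": [-0.6,0,0.8],"turn": [0,0,0],"grip": 0.2},
    {"dp": [-0.6,0,0.8],"turn": [0,0,0],"grip": 0.2},
    {"dp": [-0.6,0,0.8],"turn": [0,0,0],"grip": 0.6},
    {"dp": [-0.6,0,0.8],"turn": [0,0,0],"grip": 0.6},
    {"dp": [-0.6,0,0.8],"turn": [0,0,0],"grip": 0.6},
    {"dp": [-0.6,0,-20],"turn": [0,0,0],"grip": 0.6},
    {"dp": [-0.6,0,-60],"turn": [0,0,0],"grip": 0.6},
    {"dp": [-30,-50,-110],"turn": [0,0,0],"grip": 0.6},
    {"dp": [-45,-100,-150],"turn": [0,0,0],"grip": 0.6},
    {"dp": [-45,-150,-190],"turn": [0,0,0],"grip": 0.6},
  ],
)

```text
time_s: 31.2
position: [0.4833, 0.127, 0.1878]
tcp_rot: [[-1.0, -0.012, 0.003], [-0.012, 1.0, 0.0], [-0.003, 0.0, -1.0]]
force: [1.3, 0.2, -0.0]
opening: 0.602
```

Request:
jog_arm(
  rows=[
    {"dp": [0,0,0],"turn": [0,0,0],"grip": 0.6},
    {"dp": [0,0,0],"turn": [0,0,0],"grip": 0.6},
    {"dp": [0,0,0],"turn": [0,0,0],"grip": 0.6},
  ],
)

```text
time_s: 31.5
position: [0.4805, 0.1285, 0.1852]
tcp_rot: [[-1.0, -0.011, -0.003], [-0.011, 1.0, 0.0], [0.003, 0.0, -1.0]]
force: [-0.8, -0.3, -0.3]
opening: 0.601
```

```bash
python3 -c "
from h import *
cap('wrist','w21');cap('side','s21')
ci,im,d=load('w21'); cv2.imwrite('pics/z21.png',cv2.resize(im[60:260,100:480,::-1],None,fx=2.1,fy=2.1,interpolation=cv2.INTER_CUBIC))
C=cloud(ci,d)
for n,q,z,r in [('j+',(.4745,.11),.069,.027),('j-',(.4216,.085),.069,.027),('blk',(.4425,.235),.037,.055)]:
    m=(d>0)&(abs(C[...,2]-z)<.005)&(np.hypot(C[...,0]-q[0],C[...,1]-q[1])<r)
    rr=cv2.minAreaRect((C[m][:,:2]*1000).astype(np.float32)); print(n,m.sum(),C[m].mean(0).round(4),rr)
ci,im,d=load('s21'); cv2.imwrite('pics/zs21.png',cv2.resize(im[130:270,160:300,::-1],None,fx=4,fy=4))
"
```

```text
j+ 2008 [0.4735 0.1099 0.0692] ((474.12237548828125, 109.95442199707031), (41.54313659667969, 41.782161712646484), 58.80685806274414)
j- 2291 [0.4215 0.0846 0.0693] ((421.8561096191406, 84.31365966796875), (40.794124603271484, 41.66087341308594), 17.06114387512207)
blk 4350 [0.4418 0.2332 0.037 ] ((443.43927001953125, 234.06935119628906), (84.9093017578125, 41.229122161865234), 0.8526887893676758)
```

View pics/z21.png

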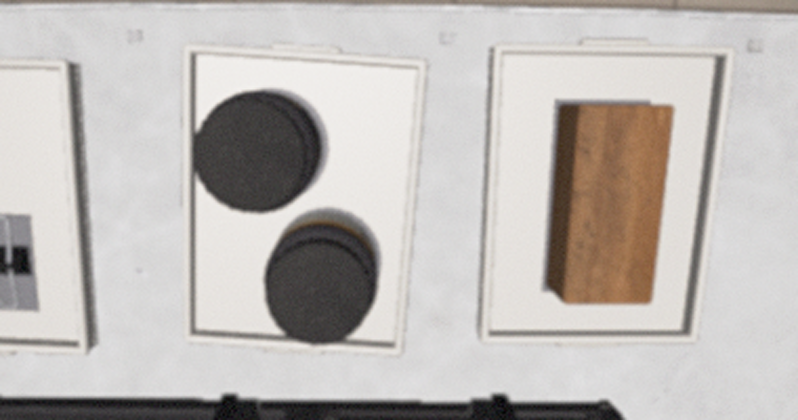

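View pics/zs21.png

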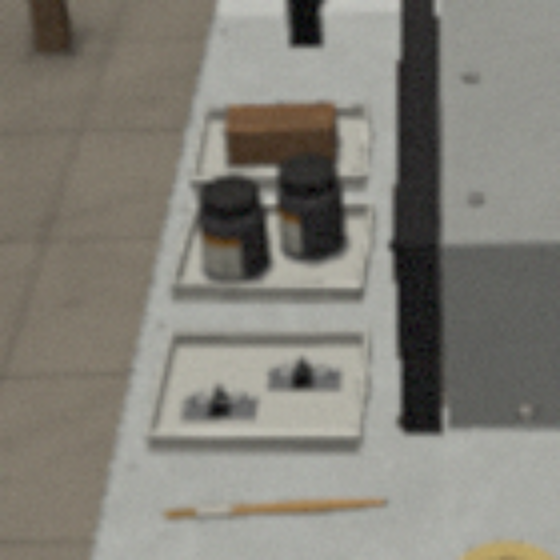

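All five items sit on their outlines and the gripper is clear, so I'm handing in.

```bash
python3 -c "
from rig import bot
print(bot.hand_in(), bot.read_state()['time_s'])"
```

```text
the job is handed in; nothing more can be done
the job is handed in; nothing more can be done
```

I sorted all five things into the trays and handed the job in at about 32 s of the 136 s allowed. Both jars stand upright on the discs, both clips lie along the small rectangles, and the block lies along the large rectangle.

The last wrist and side pictures show everything at rest with the gripper clear:

- **Jars:** both measure within about 1 mm of their disc centres.
- **Block:** it measures about 1 mm off centre on its outline, and its angle is within a fraction of a degree.
- **Clips:** I judged these by eye in the pictures only. Both look centred and aligned to about 1 mm.

**Forces and calibration:** the second jar pressed on its tray floor with about 17 N while being set down, before I eased off and released it. The top, side and wrist cameras disagreed on positions by 1–2 mm, which is within the stated calibration. No check failed.

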